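# Pile the glued pinning boards to set under a weight

## Robot

A 7-joint arm with a two-finger parallel gripper is mounted at the origin on the work surface. World frame = base frame: x ahead of the robot, y to its left, z up, the work surface at z = 0. Lengths are in m, angles in rad, forces in N, time in s.
With the tool pointing down it reaches from about 0.4 to 0.85 m from the base axis. Payload 6.9 kg.
Tool frame: the origin (TCP) lies at the centre of the arm's flange, where the gripper is bolted on; the fingertips stand 173 mm ahead of it and the grasp point (between the pads) lies 155 mm ahead of it (env.pinch_z is the distance from the TCP to the grasp point, in m); z points along the fingers, y is the direction in which the jaws open and shut (so a half turn about z gives the same grasp; the last joint's range is limited). The gripper opens to 85 mm and grips with 20 to 120 N. Pads are 22 mm wide; open, the fingers measure 114 mm over their backs; the gripper's body (76 mm by 85 mm) begins 54 mm behind the grasp point. The pads swing forward as they close: fully open they stand 13 mm farther back than shut.
Start: joints at [1.373, 0.507, -0.238, 1.5, 0.126, 1.149, -0.155], TCP at [0.186, -0.597, 0.405] pointing down, gripper open.
Joint ranges: [-3.08, 3.08], [-0.24, 2.05], [-1.43, 1.35], [0, 2.5], [-1.52, 4.66], [0.17, 1.96], [-2.89, 2.89]. Speed limits (rad/s): [2.39, 2.39, 3.14, 3.14, 3.14, 3.14, 3.14].

## Interface

Orientations are given as a unit quaternion [x, y, z, w].
In Python, from workcell import env gives the robot as it stands.
- The arm moves only by the shell command python3 -m handwheel 'ROWS' [FORCE]. ROWS is a JSON object of lists of equal length, an entry for each row: "linear": the shift along the tool's x, y, z in m, a list of three; "delta_rot": the turn, a rotation vector about the tool's x, y, z in degrees, a list of three; "grip": the closure, from 0 (fully open) to 1 (shut). A call has 1 to 10 rows; each row is the pose to reach, as a shift and turn from the pose measured when the call began, along the tool's axes at that moment; what a row does not reach only later rows make up. A row lasts 1/12 s, in which the tool goes at most 41.7 mm and 7.16 degrees, less where a joint would pass 70% of its speed; a pose out of reach is approached as far as the arm can. A call with a gripper value outside its range is refused whole. The fingers move at their own pace and stop on an object; FORCE is the grip in N (left out, the last holds). Time passes only in rows, so rows that repeat a pose let the fingers close. It gives the time, the measured TCP pose, the force and the opening at its end, in the units of the state.
- env.state(): the state, without advancing time (a new reading comes with each control period).
- env.snapshot(name): name is "scene" or "top" or "wrist"; returns a dict with "pixels" (400x640x3 uint8, red, green, blue), "range_z" (400x640 float32, m along the optical axis (not along the pixel's ray), 0 where there is no reading), "fx", "fy", "cx", "cy" (pixels), "T" (4x4, takes a point from camera to world coordinates). Camera axes: x right, y up, looking along -z (the intrinsics and any distortion apply to the point x, -y, -z); pixel columns grow to the right and rows downward; lengths in m; the calibration is good to about 2 mm. The wrist camera is an equidistant fisheye: a pixel r from the principal point sees the ray r / f radians off the axis. A picture is of the moment at which its call begins.
- env.hand_in(): hands the job in, once; it reports no verdict.
The state is a dict: "clock": time; "joint_positions": joint angles; "joint_velocities": joint speeds; "tau": joint torques, N m; "ee_pos": TCP position; "eef_rot": TCP orientation; "ft_force": force on the tool from outside, world axes, zero at the start; "ft_torque": the same for the moment, N m; "gripper_width": finger opening in m.
Only numpy, scipy, OpenCV 4.12 (cv2) and the standard library are available. Lean on these libraries where they do the work, as an engineer would, in place of code of your own. Each camera call takes 0.05 s, during which the arm holds its last target. There are 200 camera calls.

## Task

The cork-faced pinning boards on the cutting mat are freshly glued: use the flat lifter to carry every one of them, never touching a board with the fingers, onto the white setting plate, in one pile that is square with the plate and centred on it. Stand the steel pattern weight from the notions bin upright on the middle of the finished pile, leaving the other notions in the bin, and have the lifter back on its grey pad the way it lay. Do not disturb the thread cones or the shears.

Things in the scene. Friction and masses are not known exactly. Their poses are not given: they have to be found in the camera images.
- board1: glued pinning board, cork on plywood, 90 (x) x 110 (y) x 12 mm, 70 g. Under it two battens along x, 10 mm wide, 7 mm high, centred at y = +-40 mm, leave a tunnel 70 mm wide, 7 mm high, open at both x ends for the lifter's blade. Origin: centre of the battens' underside. Starts on the table, x within 25 deg of robot-forward. All alike; two or three present.
- board2: glued pinning board, cork on plywood, 90 (x) x 110 (y) x 12 mm, 70 g. Under it two battens along x, 10 mm wide, 7 mm high, centred at y = +-40 mm, leave a tunnel 70 mm wide, 7 mm high, open at both x ends for the lifter's blade. Origin: centre of the battens' underside. Starts on the table, x within 25 deg of robot-forward. All alike; two or three present.
- board3: glued pinning board, cork on plywood, 90 (x) x 110 (y) x 12 mm, 70 g. Under it two battens along x, 10 mm wide, 7 mm high, centred at y = +-40 mm, leave a tunnel 70 mm wide, 7 mm high, open at both x ends for the lifter's blade. Origin: centre of the battens' underside. Starts on the table, x within 25 deg of robot-forward. All alike; two or three present.
- base: white setting plate, fixed on the table, 130 mm (x) by 140 mm (y), 10 mm thick, flat, without rim; origin at the centre of its underside, so its top is 10 mm above it; its x within 20 degrees of the robot's forward direction. The boards are piled on it.
- lifter: flat lifter (spatula), 200 g, stands by itself. Origin on the blade's underside, x to the blade's tip, z up. Steel blade x -60 to +100, 50 wide, 2 thick (mm); dark wooden handle bar above its rear: x -60 to +10, 18 wide (y), z 50 to 74, on thin posts at x -50 and 0. A board fits on the blade from x +5 on; its middle rides well at x +55.
- lifter_grip (a point): centre of the lifter's handle bar, 25 mm behind the lifter's origin and 62 mm above the underside of the blade; grip across the lifter's y
- pad: thin grey felt pad, the lifter's place, flush with the table; 200 by 85 mm, its middle 20 mm along its x from the origin. The lifter stands right on it when the lifter's origin and x direction agree with the pad's.
- bin: white open notions bin, fixed, 170 mm (x) by 160 mm (y), walls 5 mm thick and 42 mm high, floor 5 mm thick; origin at the centre of its underside. Things stand in it in two rows along its x, 72 mm apart, about 50 mm apart within a row, flat bobbins between the rows, so there is most room beside a thing along the bin's y
- weight: steel pattern weight, 300 g: round foot 44 mm in diameter and 20 mm high, thin stem 14 mm in diameter, round knob 22 mm in diameter from 48 to 70 mm above the underside, to grip it by. Origin at the centre of its underside, z up. It stands among the clutter in the bin.
- spool1: thread spool 28 mm in diameter and 55 mm tall, standing among the clutter in the bin; origin at the centre of its underside
- spool2: thread spool 30 mm in diameter and 45 mm tall, standing among the clutter in the bin; origin at the centre of its underside
- spool3: thread spool 26 mm in diameter and 58 mm tall, standing among the clutter in the bin; origin at the centre of its underside
- bobbin1: flat bobbin 26 mm in diameter and 12 mm high, in the bin; origin at the centre of its underside
- bobbin2: flat bobbin 26 mm in diameter and 12 mm high, in the bin; origin at the centre of its underside
- bobbin3: flat bobbin 26 mm in diameter and 12 mm high, in the bin; origin at the centre of its underside
- chalk: square piece of tailor's chalk, 34 by 34 by 8 mm, in the bin; origin at the centre of its underside
- cone1: cone of orange thread, 76 mm across the foot and 106 mm tall, a bystander; origin at the centre of its underside
- cone2: cone of pale pink thread, same size, a bystander
- shears: fabric shears lying on the table, 240 mm long, a bystander; origin near the pivot
Mind the look-alikes: they are no part of the job. Of the things that look like the base, take the one that is farthest from the robot's base at the start.

How it is judged:
By the outcome, as a careful person would: the job done as asked, in the order asked, and still so for the second after the job is handed in, with the robot touching nothing.
Of board1, board2, board3 only 2 to 3 are there at a start; the rules pass over those that are not, and their reading is None.
At some moment in a run one of lifter, weight may be knocked a few centimetres aside while the robot is not near it.
Once in a run the grip may slacken for a moment while it holds something.
It also fails if it takes over 210 s, if anything falls off the work surface, if the arm or the gripper's body presses on something with over 40 N, if the wrist force passes 120 N, or if a joint passes its speed limit or range.

## Working session

There is one attempt and no reset: what is moved stays moved. The work goes in short steps, Python scripts to look and compute and a shell command to move; the robot and the scene stay as the last step left them, time stands still between calls to the robot, and variables do not carry over. Pictures are saved under pics/ and viewed, about 12 in all and at most 16, crops included, and the job is handed in when it is done.

```bash
ls; mkdir -p pics; cat > h.py <<'E'
import numpy as np, cv2
from workcell import env
from scipy.spatial.transform import Rotation as R
def snap(n):
    s=env.snapshot(n); np.savez('last_'+n+'.npz',**{k:np.array(v) for k,v in s.items()}); return s
def save(s,name,box=None,scale=1):
    im=s['pixels'][:,:,::-1]
    if box: im=im[box[1]:box[3],box[0]:box[2]]
    cv2.imwrite('pics/'+name,cv2.resize(im,None,fx=scale,fy=scale,interpolation=cv2.INTER_CUBIC))
def rays(s,uv,fish=False):
    uv=np.atleast_2d(uv).astype(float)
    x=(uv[:,0]-s['cx'])/s['fx'];y=(uv[:,1]-s['cy'])/s['fy']
    if fish:
        r=np.hypot(x,y)+1e-12; d=np.c_[x/r*np.sin(r),-y/r*np.sin(r),-np.cos(r)]
    else: d=np.c_[x,-y,-np.ones_like(x)]
    T=np.array(s['T']); return T[:3,3],d@T[:3,:3].T
def onplane(s,uv,z,fish=False):
    o,d=rays(s,uv,fish); return o+d*((z-o[2])/d[:,2])[:,None]
def depthpts(s,fish=False):
    v,u=np.mgrid[:400,:640]; o,d=rays(s,np.c_[u.ravel(),v.ravel()],fish)
    T=np.array(s['T']); fwd=-T[:3,2]; k=s['range_z'].ravel()/(d@fwd)
    return (o+d*k[:,None]).reshape(400,640,3)
E
python3 - <<'E'
from h import *
for n in('scene','top'):
    s=snap(n);save(s,n+'0.png');print(n,s['fx'],s['cx'],s['cy'],np.round(s['T'],3).tolist(),s['range_z'].min(),s['range_z'].max())
print(env.state())
E
```

```text
pics
scene 406.724137053208 320.7852489812757 197.39577882497673 [[0.282, -0.631, 0.723, 1.284], [0.959, 0.182, -0.216, -0.243], [0.005, 0.754, 0.657, 0.761], [0.0, 0.0, 0.0, 1.0]] 0.0 2.95465
top 426.4656814796804 319.34235443131695 195.97074042376042 [[0.029, 0.975, -0.22, 0.279], [-1.0, 0.028, -0.008, -0.002], [-0.002, 0.22, 0.976, 1.2], [0.0, 0.0, 0.0, 1.0]] 0.0 2.2483196
{'clock': 0.1, 'joint_positions': array([ 1.37346936,  0.5082531 , -0.23750331,  1.5010365 ,  0.12572165,
        1.14889182, -0.15478708]), 'joint_velocities': array([ 2.78809398e-04, -1.43655811e-03, -2.39679343e-03, -1.95243101e-03,
       -8.73226873e-05, -1.10697872e-03,  9.06865970e-04]), 'tau': array([-5.49852586e-03, -6.21830463e+01, -2.19457045e+00, -2.50201625e+01,
        1.26027528e-02,  7.90888967e-03, -2.37400729e-05]), 'ee_pos': array([ 0.18625539, -0.5964228 ,  0.40391457]), 'eef_rot': array([ 9.88557844e-01,  1.50840144e-01, -1.50931717e-04, -7.85580888e-04]), 'ft_force': array([ 0.74939966, -0.06589261,  0.62810428]), 'ft_torque': array([ 0.01646219, -0.07131016, -0.00331674]), 'gripper_width': 0.08540918968908179}
```

View pics/top0.png

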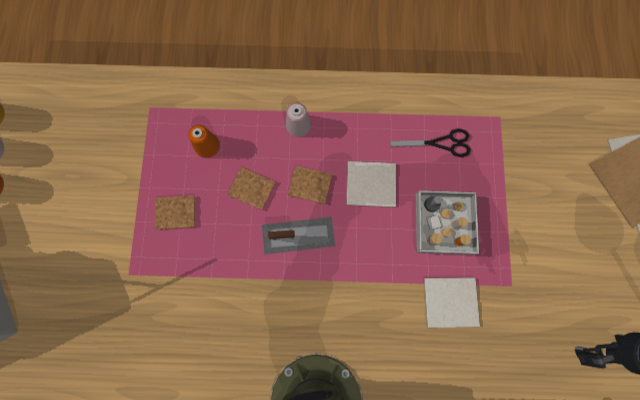

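View pics/scene0.png

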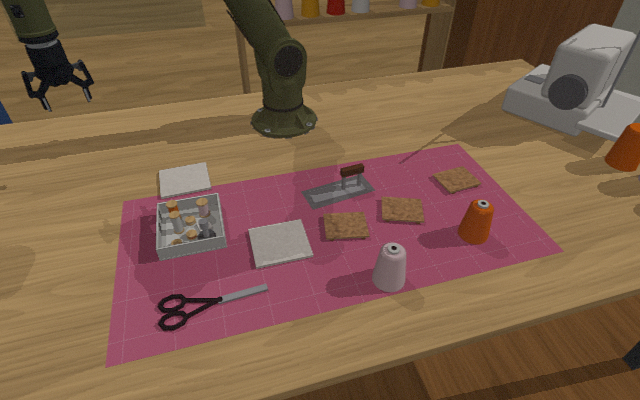

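Top view: boards at (175,212), (251,188), (311,184). The plate look-alikes are at (372,184) on the mat and (452,302) off it. The lifter is at (297,234) with its tip to the right. The bin is at (447,222), with a dark round thing at (433,203) that may be the weight. Next I'll measure these.

```bash
cat > m.py <<'E'
from h import *
def mask(s,kind):
    hsv=cv2.cvtColor(s['pixels'],cv2.COLOR_RGB2HSV); 
    if kind=='white': return cv2.inRange(hsv,(0,0,140),(180,40,255))
    if kind=='cork': return cv2.inRange(hsv,(8,110,60),(18,220,220))
def rect(s,m,seed,z,fish=False,rad=None,p=depthpts):
    P=onplane(s,np.argwhere(np.ones((400,640)))[:,::-1],z,fish).reshape(400,640,3)
    m=m.copy()
    if rad is not None: m[np.hypot(P[...,0]-seed[0],P[...,1]-seed[1])>rad]=0
    m=cv2.morphologyEx(m,cv2.MORPH_CLOSE,np.ones((5,5)));m=cv2.morphologyEx(m,cv2.MORPH_OPEN,np.ones((5,5)))
    cs,_=cv2.findContours(m,cv2.RETR_EXTERNAL,cv2.CHAIN_APPROX_NONE)
    if not cs: return None
    c=max(cs,key=cv2.contourArea)[:,0,:]
    q=P[c[:,1],c[:,0],:2].astype(np.float32)
    (cx,cy),(w,h),a=cv2.minAreaRect(q*1000)
    # x axis angle within +-45deg
    a0=(a+45)%90-45; wx,wy=(w,h) if abs((a-a0)%180)<1 else (h,w)
    return round(cx,1),round(cy,1),round(a0,1),round(wx,1),round(wy,1)
E
python3 - <<'E'
from m import *
for n in('top','scene'):
    s=dict(np.load(f'last_{n}.npz'));P=depthpts(s)
    if n=='top':
        pts=dict(b1=(175,212),b2=(251,188),b3=(311,184),pl=(372,184),pl2=(452,302),lh=(282,235),lt=(318,232),wt=(433,203),mat=(340,130))
        for k,(u,v) in pts.items(): print(k,np.round(np.median(P[v-2:v+3,u-2:u+3].reshape(-1,3),0),3))
    for k,sd,z,kind in(('b1',(175,212),.019,'cork'),('b2',(251,188),.019,'cork'),('b3',(311,184),.019,'cork'),('pl',(372,184),.01,'white'),('pl2',(452,302),.01,'white')):
        T=dict(np.load('last_top.npz')); c=onplane(T,sd,z)[0]
        print(n,k,rect(s,mask(s,kind),c,z,rad=.11 if kind=='white' else .09))
s=dict(np.load('last_top.npz'))
save(s,'bin0.png',(400,170,500,270),5)
E
```

```text
b1 [0.488 0.415 0.013]
b2 [0.565 0.205 0.012]
b3 [0.581 0.033 0.011]
pl [ 0.587 -0.142  0.009]
pl2 [ 0.263 -0.359  0.01 ]
lh [0.423 0.104 0.074]
lt [0.444 0.009 0.002]
wt [ 0.528 -0.306  0.036]
mat [ 0.753 -0.048  0.   ]
top b1 (487.2, 415.9, 5.4, 89.2, 107.0)
top b2 (563.3, 203.5, -21.4, 89.2, 109.3)
top b3 (578.0, 36.9, -11.6, 89.1, 108.6)
top pl (588.2, -139.4, -0.6, 130.2, 138.1)
top pl2 (263.7, -357.3, 1.7, 126.2, 140.0)
scene b1 (499.5, 407.6, 5.6, 95.3, 112.4)
scene b2 (573.5, 197.4, -21.6, 94.5, 107.8)
scene b3 (587.8, 31.4, -13.1, 92.4, 109.0)
scene pl (588.9, -142.7, -0.9, 129.0, 138.4)
scene pl2 (262.5, -361.8, 2.4, 129.6, 138.8)
```

View pics/bin0.png

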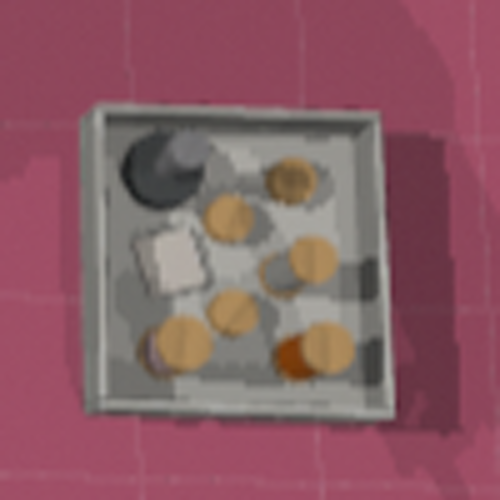

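The plate on the mat is the farther one (0.604 m against 0.443 m), so I'm using that. The only dark steel-foot item in the bin is at (433,203): foot at crop (160,175), knob at (187,150). Next come the lifter, pad, bin and weight poses.

```bash
python3 - <<'E'
from m import *
s=dict(np.load('last_top.npz'));hsv=cv2.cvtColor(s['pixels'],cv2.COLOR_RGB2HSV)
for p in((270,248),(268,226),(315,232),(325,245),(282,235),(428,207),(436,200),(447,195)): print(p,hsv[p[1],p[0]])
grey=cv2.inRange(hsv,(0,0,60),(180,60,175))
near=lambda c,m,z,r:rect(s,m,np.array(c),z,rad=r)
print('pad',near((.43,.07),cv2.bitwise_or(grey,cv2.inRange(hsv,(0,0,0),(30,255,110))),0.0,.13))
print('handle',near((.423,.104),cv2.inRange(hsv,(0,60,20),(20,255,110)),.074,.08))
print('blade',near((.44,.03),cv2.inRange(hsv,(0,0,118),(180,60,200)),.002,.12))
m=cv2.inRange(hsv,(0,0,60),(180,60,255));
print('bin top',near((.49,-.34),m,.042,.13))
P=depthpts(s)
for n in('top','scene'):
    s=dict(np.load(f'last_{n}.npz'));P=depthpts(s)
    k=(np.hypot(P[...,0]-.52,P[...,1]+.30)<.05)&(P[...,2]>.055)&(P[...,2]<.09)
    print(n,'knob',k.sum(),np.round(np.median(P[k],0),3))
    h=(np.hypot(P[...,0]-.425,P[...,1]-.10)<.08)&(P[...,2]>.06)
    print(n,'hnd',h.sum(),np.round(P[h].mean(0),3),cv2.minAreaRect((P[h][:,:2]*1000).astype(np.float32)))
for n in('top','scene'):
    s=dict(np.load(f'last_{n}.npz'))
    for b,c in(('b1',(.488,.415)),('b2',(.565,.205)),('b3',(.58,.035))): print(n,b,rect(s,mask(s,'cork'),np.array(c),.012,rad=.09))
s=dict(np.load('last_top.npz'));save(s,'lift0.png',(250,205,350,265),6)
E
```

```text
(270, 248) [120   3  92]
(268, 226) [150   3  80]
(315, 232) [135   4 118]
(325, 245) [120   3  85]
(282, 235) [ 12 153  70]
(428, 207) [80 11 68]
(436, 200) [150   4 119]
(447, 195) [20  9 83]
pad (434.2, 65.4, 8.4, 83.2, 198.5)
handle (425.8, 107.5, 7.4, 17.8, 67.3)
blade (446.1, 41.5, 1.6, 22.8, 65.1)
bin top (477.7, -343.0, -0.4, 172.9, 168.2)
top knob 64 [ 0.533 -0.31   0.074]
top hnd 191 [0.427 0.107 0.073] ((428.0124816894531, 106.90570068359375), (17.991132736206055, 69.70407104492188), 6.145412445068359)
scene knob 102 [ 0.538 -0.315  0.073]
scene hnd 183 [0.432 0.101 0.071] ((428.1065673828125, 102.54354095458984), (23.7464656829834, 68.92410278320312), 7.130738735198975)
top b1 (488.5, 418.4, 5.4, 89.7, 107.6)
top b2 (565.0, 204.7, -21.4, 89.8, 109.9)
top b3 (579.7, 37.1, -11.6, 89.6, 109.2)
scene b1 (492.1, 413.7, 5.6, 96.2, 113.5)
scene b2 (566.8, 201.6, -21.6, 95.4, 108.8)
scene b3 (581.2, 34.0, -13.1, 93.3, 110.0)
```

View pics/lift0.png

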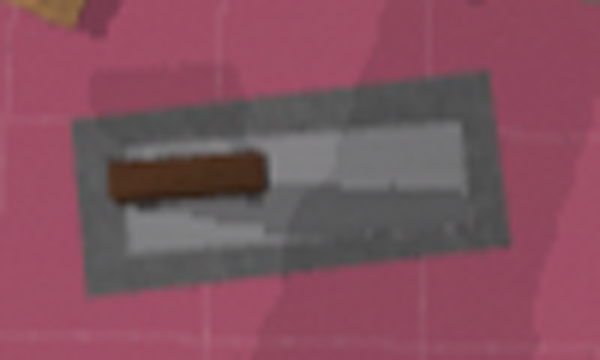

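The lifter stands on its pad, handle towards +y and blade tip towards −y, at about −81.6°. I'll grip it with tool x opposite to lifter x, which leaves joint 7 range for later. I'm adding a calculator that turns a target into tool-frame rows.

```bash
cat > c.py <<'E'
# usage: c.py x y z yaw  (grasp point mm, tool-x yaw deg) -> linear m, delta_rot deg in tool axes
import sys; from h import *
def calc(x,y,z,yaw,st=None):
    st=st or env.state(); Rc=R.from_quat(st['eef_rot']); p=np.array(st['ee_pos'])
    Rt=R.from_euler('z',yaw,degrees=True)*R.from_rotvec([np.pi,0,0])
    t=np.array([x,y,z+env.pinch_z*1000])/1000
    lin=Rc.inv().apply(t-p); rot=(Rc.inv()*Rt).as_rotvec(degrees=True)
    return lin,rot
def now():
    st=env.state();Rc=R.from_quat(st['eef_rot']);g=Rc.apply([0,0,env.pinch_z])+st['ee_pos'];x=Rc.as_matrix()[:,0]
    return g*1000,np.degrees(np.arctan2(x[1],x[0])),st
if __name__=='__main__':
    g,yw,st=now()
    print('t%.1f grasp'%st['clock'],g.round(1),'yaw %.1f'%yw,'tilt',Rc if 0 else (R.from_quat(st['eef_rot']).as_matrix()[:2,2]*57.3).round(1),'w %.3f'%st['gripper_width'],'F',np.round(st['ft_force'],1),'q',np.round(st['joint_positions'],2))
    a=list(map(float,sys.argv[1:]))
    for i in range(0,len(a),4):
        l,r=calc(*a[i:i+4]); print('->',a[i:i+4],'lin',l.round(4).tolist(),'rot',r.round(1).tolist(),'rows>=%.1f'%max(np.linalg.norm(l)/.0417,np.linalg.norm(r)/7.16))
E
python3 c.py 450 -230 230 60
```

```text
t0.1 grasp [ 186.2 -596.2  249.2] yaw 17.4 tilt [-0.   0.1] w 0.085 F [ 0.7 -0.1  0.6] q [ 1.37  0.51 -0.24  1.5   0.13  1.15 -0.15]
-> [450.0, -230.0, 230.0, 60.0] lin [0.361, -0.2711, 0.0196] rot [-0.1, -0.0, -42.6] rows>=10.8
```

```bash
python3 -m handwheel '{"linear":[[0.361,-0.271,0.02],[0.361,-0.271,0.02],[0.361,-0.271,0.02],[0.361,-0.271,0.02],[0.361,-0.271,0.02],[0.361,-0.271,0.02],[0.361,-0.271,0.02],[0.361,-0.271,0.02],[0.361,-0.271,0.02],[0.361,-0.271,0.02]],"delta_rot":[[0,0,-43],[0,0,-43],[0,0,-43],[0,0,-43],[0,0,-43],[0,0,-43],[0,0,-43],[0,0,-43],[0,0,-43],[0,0,-43]],"grip":[0,0,0,0,0,0,0,0,0,0]}'; python3 c.py 428 106 200 98
```

```text
clock: 0.93
ee_pos: [0.43, -0.257, 0.3857]
eef_rot: [0.865, 0.502, 0.0, -0.001]
ft_force: [0.5, -1.2, -0.6]
gripper_width: 0.0854
t0.9 grasp [ 429.9 -256.7  231. ] yaw 60.3 tilt [-0.   0.1] w 0.085 F [ 0.5 -1.2 -0.6] q [ 0.87  0.36 -0.52  1.85  0.21  0.99 -0.26]
-> [428.0, 106.0, 200.0, 98.0] lin [0.3143, -0.1814, 0.0316] rot [-0.1, -0.1, -37.7] rows>=8.7
```

```bash
python3 -m handwheel '{"linear":[[0.314,-0.181,0.032],[0.314,-0.181,0.032],[0.314,-0.181,0.032],[0.314,-0.181,0.032],[0.314,-0.181,0.032],[0.314,-0.181,0.032],[0.314,-0.181,0.032],[0.314,-0.181,0.032],[0.314,-0.181,0.032],[0.314,-0.181,0.032]],"delta_rot":[[0,0,-38],[0,0,-38],[0,0,-38],[0,0,-38],[0,0,-38],[0,0,-38],[0,0,-38],[0,0,-38],[0,0,-38],[0,0,-38]],"grip":[0,0,0,0,0,0,0,0,0,0]}'; python3 -m handwheel '{"linear":[[0,0,0],[0,0,0]],"delta_rot":[[0,0,0],[0,0,0]],"grip":[0,0]}' >/dev/null
python3 - <<'E'
from m import *; from c import *
s=snap('wrist');save(s,'w1.png');g,y,st=now();print(g,y,st['joint_positions'],s['fx'],s['cx'],s['cy'])
hsv=cv2.cvtColor(s['pixels'],cv2.COLOR_RGB2HSV)
print('handle',rect(s,cv2.inRange(hsv,(0,60,20),(20,255,110)),np.array((.428,.106)),.074,True,.08))
m=cv2.bitwise_or(cv2.inRange(hsv,(0,0,50),(180,60,200)),cv2.inRange(hsv,(0,60,20),(20,255,110)))
print('pad',rect(s,m,np.array((.434,.065)),0,True,.13))
E
```

```text
clock: 1.77
ee_pos: [0.4273, 0.1122, 0.3546]
eef_rot: [0.65, 0.76, 0.002, -0.002]
ft_force: [0.4, 0.4, -0.1]
gripper_width: 0.0857
[427.1804214  112.68019732 199.7416066 ] 98.86482132853358 [ 0.26820351  0.34803786 -0.77242029  2.02903761  0.30755838  0.87965235
 -0.51784612] 309.70691628693146 315.47101434171947 203.1257190557593
handle (426.3, 97.7, 8.9, 15.8, 49.3)
pad (433.8, 63.5, 8.4, 85.2, 200.2)
```

View pics/w1.png

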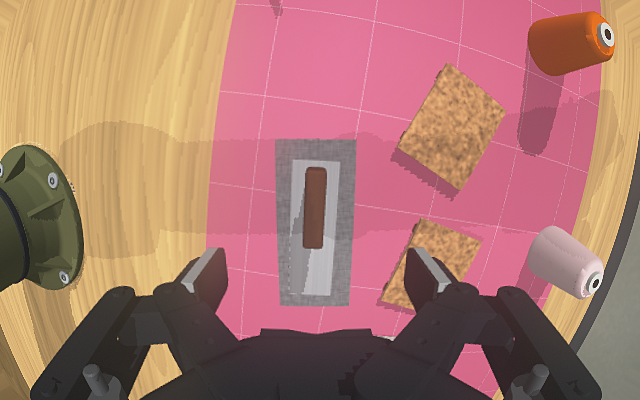

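The wrist view shows the lifter on its pad at (316,220), boards at (450,130) and (430,270), and cones well away. I'll refine the handle, then descend.

```bash
python3 - <<'E'
from m import *
s=dict(np.load('last_wrist.npz'));hsv=cv2.cvtColor(s['pixels'],cv2.COLOR_RGB2HSV)
print(hsv[205,316],hsv[180,316],hsv[240,313])
print('handle',rect(s,cv2.inRange(hsv,(0,70,20),(14,255,170)),np.array((.428,.106)),.074,True,.06))
print('blade',rect(s,cv2.bitwise_or(cv2.inRange(hsv,(0,0,135),(180,50,255)),cv2.inRange(hsv,(0,70,20),(14,255,170))),np.array((.434,.065)),.002,True,.12))
E
python3 c.py 427.5 107.5 62 98.2
```

```text
[  8 110 114] [  7 110 118] [  6 102 110]
handle (426.5, 108.3, 6.0, 17.2, 70.8)
blade (433.7, 64.2, 8.4, 84.4, 198.9)
t2.0 grasp [427.2 112.7 199.7] yaw 98.9 tilt [-0.   0.3] w 0.085 F [ 0.5 -1.1  0.1] q [ 0.27  0.35 -0.77  2.03  0.31  0.88 -0.52]
-> [427.5, 107.5, 62.0, 98.2] lin [-0.0051, -0.0005, 0.1377] rot [0.0, -0.3, 0.7] rows>=3.3
```

```bash
python3 -m handwheel '{"linear":[[-0.005,0,0.04],[-0.005,0,0.08],[-0.005,0,0.11],[-0.005,0,0.13],[-0.005,0,0.138],[-0.005,0,0.138],[-0.005,0,0.138]],"delta_rot":[[0,0,1],[0,0,1.5],[0,0,1.5],[0,0,1.5],[0,0,1.5],[0,0,1.5],[0,0,1.5]],"grip":[0,0,0,0,0,0,0]}'; python3 -m handwheel '{"linear":[[0,0,0],[0,0,0],[0,0,0],[0,0,0],[0,0,0],[0,0,0],[0,0,0],[0,0,0],[0,0,0],[0,0,0]],"delta_rot":[[0,0,0],[0,0,0],[0,0,0],[0,0,0],[0,0,0],[0,0,0],[0,0,0],[0,0,0],[0,0,0],[0,0,0]],"grip":[0.4,0.6,0.7,0.8,0.9,1,1,1,1,1]}' 100; python3 c.py
```

```text
clock: 2.57
ee_pos: [0.4283, 0.1071, 0.2169]
eef_rot: [0.661, 0.751, 0.002, -0.002]
ft_force: [0.2, -0.8, 0.5]
gripper_width: 0.0857
clock: 3.4
ee_pos: [0.4283, 0.1072, 0.2172]
eef_rot: [0.661, 0.751, 0.002, -0.001]
ft_force: [-1.2, -1.5, 5.7]
gripper_width: 0.0161
t3.4 grasp [428.4 107.9  62.5] yaw 97.3 tilt [0.  0.3] w 0.016 F [-1.2 -1.5  5.7] q [ 0.09  0.55 -0.57  2.2   0.58  0.54 -0.79]
```

```bash
python3 -m handwheel '{"linear":[[0,0,-0.02],[0,0,-0.05],[0,0,-0.06],[0,0,-0.06],[0,0,-0.06]],"delta_rot":[[0,0,0],[0,0,0],[0,0,0],[0,0,0],[0,0,0]],"grip":[1,1,1,1,1]}'; python3 - <<'E'
from m import *; from c import *
s=dict(np.load('last_wrist.npz'))
hsv=cv2.cvtColor(s['pixels'],cv2.COLOR_RGB2HSV);m=cv2.inRange(hsv,(8,90,60),(20,220,255))
for b,c in(('b2',(.565,.205)),('b3',(.58,.035))): print(b,rect(s,m,np.array(c),.012,True,rad=.085))
E
python3 c.py 399 75 90 168; python3 c.py 380 120 110 168
```

```text
clock: 3.82
ee_pos: [0.4284, 0.1065, 0.277]
eef_rot: [0.661, 0.75, 0.002, -0.001]
ft_force: [-0.8, 0.2, -2.8]
gripper_width: 0.0164
b2 (564.4, 204.4, -21.6, 92.5, 110.7)
b3 (584.6, 63.6, -12.3, 93.9, 55.0)
t3.8 grasp [428.6 107.2 122.3] yaw 97.3 tilt [0.1 0.3] w 0.016 F [-0.8  0.2 -2.8] q [ 0.19  0.46 -0.68  2.13  0.45  0.69 -0.67]
-> [399.0, 75.0, 90.0, 168.0] lin [-0.0277, -0.0332, 0.0321] rot [0.3, -0.2, -70.7] rows>=9.9
t3.8 grasp [428.6 107.2 122.3] yaw 97.3 tilt [0.1 0.3] w 0.016 F [-0.8  0.2 -2.8] q [ 0.19  0.46 -0.68  2.13  0.45  0.69 -0.67]
-> [380.0, 120.0, 110.0, 168.0] lin [0.0194, -0.0463, 0.0123] rot [0.3, -0.2, -70.7] rows>=9.9
```

```bash
python3 -m handwheel '{"linear":[[-0.003,-0.003,0.003],[-0.006,-0.006,0.006],[-0.01,-0.01,0.01],[-0.015,-0.015,0.015],[-0.02,-0.02,0.02],[-0.028,-0.033,0.025],[-0.028,-0.033,0.03],[-0.028,-0.033,0.032],[-0.028,-0.033,0.032],[-0.028,-0.033,0.032]],"delta_rot":[[0,0,-7],[0,0,-14],[0,0,-21],[0,0,-28],[0,0,-35],[0,0,-42],[0,0,-49],[0,0,-56],[0,0,-63],[0,0,-70.5]],"grip":[1,1,1,1,1,1,1,1,1,1]}';  python3 -m handwheel '{"linear":[[0,0,0],[0,0,0]],"delta_rot":[[0,0,0],[0,0,0]],"grip":[1,1]}' >/dev/null
python3 - <<'E'
from m import *; from c import *
s=snap('top');save(s,'top1.png',(200,130,440,280),3);
hsv=cv2.cvtColor(s['pixels'],cv2.COLOR_RGB2HSV);
for b,c in(('b1',(.488,.415)),('b2',(.565,.205)),('b3',(.58,.035))): print(b,rect(s,mask(s,'cork'),np.array(c),.012,rad=.09))
s=snap('wrist');save(s,'w2.png')
E
python3 c.py 399 75 64 168
```

```text
clock: 4.65
ee_pos: [0.3986, 0.0744, 0.2433]
eef_rot: [0.106, 0.994, 0.002, -0.001]
ft_force: [0.4, 0.2, -2.3]
gripper_width: 0.0167
b1 (488.6, 418.4, 5.4, 89.9, 107.6)
b2 (564.9, 204.9, -21.7, 89.8, 109.4)
b3 (579.6, 37.1, -12.0, 88.8, 109.2)
t4.9 grasp [397.9  75.1  87.9] yaw 167.6 tilt [-0.2  0.3] w 0.016 F [ 0.   0.2 -2. ] q [ 0.42  0.58 -0.98  2.26  0.77  0.7   0.24]
-> [399.0, 75.0, 64.0, 168.0] lin [-0.0006, 0.0007, 0.0239] rot [0.3, -0.2, -0.4] rows>=0.6
```

View pics/top1.png

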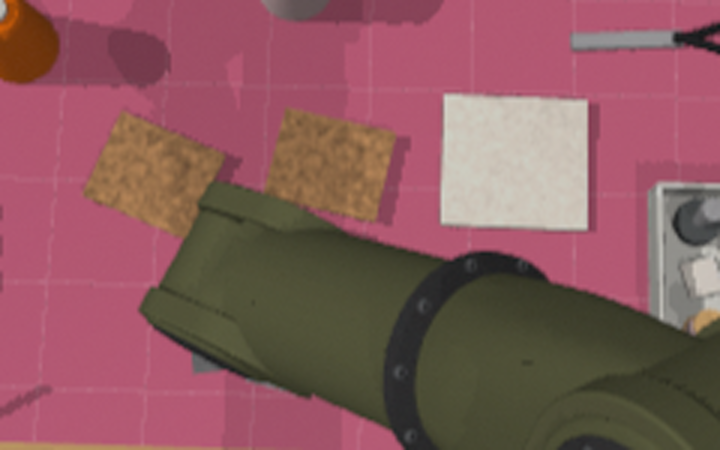

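View pics/w2.png

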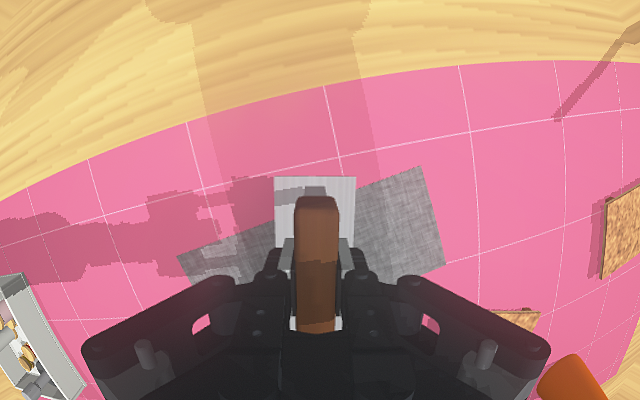

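Lifter sits straight in the jaws. Board 3 at crop (330,165) is ahead of it. Descend.

```bash
python3 -m handwheel '{"linear":[[-0.001,0.001,0.008],[-0.001,0.001,0.016],[-0.001,0.001,0.024],[-0.001,0.001,0.0245],[-0.001,0.001,0.0245],[-0.001,0.001,0.0245]],"delta_rot":[[0.3,-0.2,-0.4],[0.3,-0.2,-0.4],[0.3,-0.2,-0.4],[0.3,-0.2,-0.4],[0.3,-0.2,-0.4],[0.3,-0.2,-0.4]],"grip":[1,1,1,1,1,1]}'; python3 c.py 501.5 53.4 64 168
python3 - <<'E'
from h import *
s=snap('scene');save(s,'sc1.png',(280,130,480,260),4)
E
```

```text
clock: 5.42
ee_pos: [0.3994, 0.0753, 0.2183]
eef_rot: [0.105, 0.994, -0.0, -0.0]
ft_force: [-0.1, 0.3, -1.8]
gripper_width: 0.0166
t5.4 grasp [399.3  75.2  63.6] yaw 167.9 tilt [-0. -0.] w 0.017 F [-0.1  0.3 -1.8] q [ 0.37  0.61 -0.92  2.28  0.86  0.65  0.16]
-> [501.5, 53.4, 64.0, 168.0] lin [-0.1044, -0.0001, -0.0005] rot [-0.0, -0.0, -0.1] rows>=2.5
```

View pics/sc1.png

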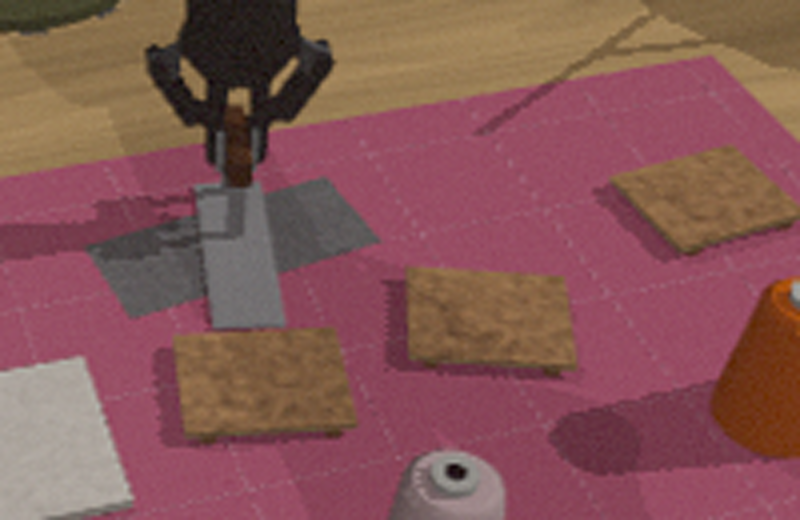

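The blade tip at (248,325) is in line with the middle of the board's near edge at (256,335). Insert.

```bash
python3 -m handwheel '{"linear":[[-0.01,0,-0.0003],[-0.022,0,-0.0003],[-0.035,0,-0.0003],[-0.05,0,-0.0003],[-0.065,0,-0.0003],[-0.08,0,-0.0003],[-0.093,0,-0.0003],[-0.102,0,-0.0003],[-0.1045,0,-0.0003],[-0.1045,0,-0.0003]],"delta_rot":[[0,0,0],[0,0,0],[0,0,0],[0,0,0],[0,0,0],[0,0,0],[0,0,0],[0,0,0],[0,0,0],[0,0,0]],"grip":[1,1,1,1,1,1,1,1,1,1]}'; python3 c.py
python3 - <<'E'
from m import *
s=snap('scene')
for b,c in(('b2',(.5665,.202)),('b3',(.581,.034))): print(b,rect(s,mask(s,'cork'),np.array(c),.012,rad=.09))
E
```

```text
clock: 6.3
ee_pos: [0.5021, 0.0531, 0.2186]
eef_rot: [0.106, 0.994, -0.0, -0.0]
ft_force: [-0.7, 0.3, -2.2]
gripper_width: 0.0166
t6.3 grasp [502.   53.1  63.9] yaw 167.9 tilt [-0. -0.] w 0.017 F [-0.7  0.3 -2.2] q [ 0.43  0.72 -0.93  2.03  0.82  0.81  0.37]
b2 (566.0, 202.1, -21.6, 92.9, 109.2)
b3 (581.1, 34.1, -13.4, 93.2, 109.8)
```

```bash
python3 -m handwheel '{"linear":[[0,0,-0.002],[0,0,-0.004],[0,0,-0.006],[0,0,-0.01],[0,0,-0.016],[0,0,-0.024],[0,0,-0.032],[0,0,-0.04],[0,0,-0.04],[0,0,-0.04]],"delta_rot":[[0,0,0],[0,0,0],[0,0,0],[0,0,0],[0,0,0],[0,0,0],[0,0,0],[0,0,0],[0,0,0],[0,0,0]],"grip":[1,1,1,1,1,1,1,1,1,1]}'; python3 c.py 508.5 -139 104 179.3
python3 - <<'E'
from m import *
s=snap('scene')
zt=.0415+.002+.005
print(rect(s,mask(s,'cork'),np.array((.581,.034)),zt,rad=.075))
s=snap('top');print(rect(s,mask(s,'cork'),np.array((.581,.034)),zt,rad=.075))
E
```

```text
clock: 7.18
ee_pos: [0.5016, 0.0534, 0.2592]
eef_rot: [0.106, 0.994, -0.0, 0.0]
ft_force: [-0.7, -0.6, -2.2]
gripper_width: 0.0163
t7.2 grasp [501.7  53.3 104.5] yaw 167.9 tilt [ 0. -0.] w 0.016 F [-0.7 -0.6 -2.2] q [ 0.47  0.67 -0.99  2.    0.73  0.88  0.44]
-> [508.5, -139.0, 104.0, 179.3] lin [-0.0471, -0.1866, 0.0006] rot [-0.0, 0.0, -11.4] rows>=4.6
(581.3, 34.3, -12.3, 92.2, 109.6)
None
```

```bash
python3 -m handwheel '{"linear":[[-0.003,-0.01,0],[-0.008,-0.03,0],[-0.014,-0.055,0],[-0.02,-0.08,0],[-0.027,-0.107,0],[-0.034,-0.135,0],[-0.04,-0.16,0],[-0.045,-0.178,0],[-0.047,-0.1866,0],[-0.047,-0.1866,0]],"delta_rot":[[0,0,-1],[0,0,-2],[0,0,-3.5],[0,0,-5],[0,0,-6.5],[0,0,-8],[0,0,-9.5],[0,0,-11],[0,0,-11.4],[0,0,-11.4]],"grip":[1,1,1,1,1,1,1,1,1,1]}';  python3 -m handwheel '{"linear":[[0,0,0],[0,0,0],[0,0,0]],"delta_rot":[[0,0,0],[0,0,0],[0,0,0]],"grip":[1,1,1]}' >/dev/null;python3 c.py 508.5 -139 77 179.3
python3 - <<'E'
from m import *; from c import *
zt=(now()[0][2]-62.5+7)/1000
for n in('scene','top'):
    s=snap(n);print(n,zt,rect(s,mask(s,'cork'),np.array((.588,-.14)),zt,rad=.09))
save(s,'top2.png',(300,130,460,250),4)
E
```

```text
clock: 8.12
ee_pos: [0.5079, -0.1414, 0.2577]
eef_rot: [0.008, 1.0, -0.0, -0.001]
ft_force: [-0.6, 0.0, -2.0]
gripper_width: 0.0165
t8.4 grasp [ 507.5 -139.9  103.2] yaw 179.2 tilt [-0.1 -0. ] w 0.017 F [ 0.2  0.5 -3. ] q [ 0.87  0.73 -1.06  1.94  0.79  0.96  0.97]
-> [508.5, -139.0, 77.0, 179.3] lin [-0.0006, 0.0009, 0.0262] rot [-0.0, -0.1, -0.1] rows>=0.6
scene 0.04768698102274362 (589.9, -143.1, 0.0, 94.4, 108.2)
top 0.04768698102274362 (590.5, -104.4, 0.6, 81.2, 33.6)
```

View pics/top2.png

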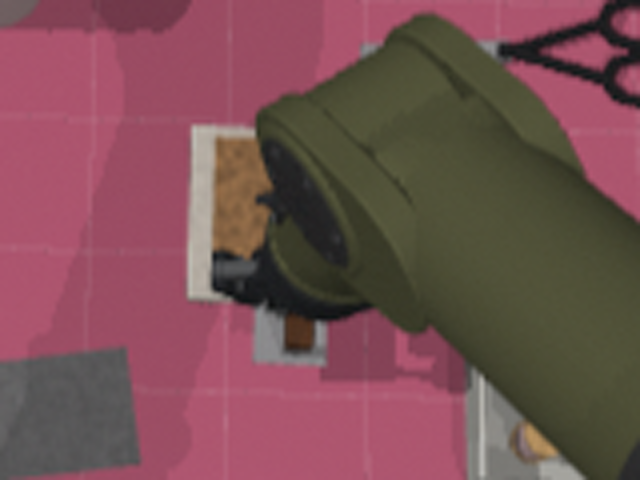

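The carried board sits over the plate to within about 1 mm by the scene camera. Lower and retract.

```bash
python3 -m handwheel '{"linear":[[-0.0005,0.001,0.008],[-0.0005,0.001,0.016],[-0.0005,0.001,0.021],[-0.0005,0.001,0.024],[-0.0005,0.001,0.026],[-0.0005,0.001,0.0275],[-0.0005,0.001,0.0285],[-0.0005,0.001,0.0285],[-0.0005,0.001,0.0285]],"delta_rot":[[0,0,0],[0,0,0],[0,0,0],[0,0,0],[0,0,0],[0,0,0],[0,0,0],[0,0,0],[0,0,0]],"grip":[1,1,1,1,1,1,1,1,1]}'; python3 c.py 398 -139 74.7 179.3
python3 - <<'E'
from m import *
s=snap('scene');print(rect(s,mask(s,'cork'),np.array((.588,-.14)),.022,rad=.09),rect(s,mask(s,'cork'),np.array((.566,.202)),.012,rad=.09))
E
```

```text
clock: 9.22
ee_pos: [0.5085, -0.1391, 0.2296]
eef_rot: [0.007, 1.0, -0.0, -0.001]
ft_force: [0.1, 0.1, -0.8]
gripper_width: 0.0165
t9.2 grasp [ 508.2 -139.2   74.9] yaw 179.2 tilt [-0.1 -0. ] w 0.016 F [ 0.1  0.1 -0.8] q [ 0.84  0.77 -1.02  1.97  0.85  0.92  0.93]
-> [398.0, -139.0, 74.7, 179.3] lin [0.1105, -0.0015, 0.0004] rot [-0.0, -0.1, -0.1] rows>=2.7
(590.7, -141.6, -2.5, 94.6, 108.1) (566.6, 202.7, -22.9, 94.5, 108.8)
```

```bash
python3 -m handwheel '{"linear":[[0.01,0,0],[0.022,0,0],[0.036,0,0],[0.05,0,0],[0.065,0,0],[0.08,0,0],[0.095,0,0],[0.107,0,0],[0.112,0,0],[0.112,0,0]],"delta_rot":[[0,0,0],[0,0,0],[0,0,0],[0,0,0],[0,0,0],[0,0,0],[0,0,0],[0,0,0],[0,0,0],[0,0,0]],"grip":[1,1,1,1,1,1,1,1,1,1]}'; python3 c.py
python3 - <<'E'
from m import *
s=snap('scene');print(rect(s,mask(s,'cork'),np.array((.588,-.14)),.022,rad=.09))
s=snap('top');print(rect(s,mask(s,'cork'),np.array((.588,-.14)),.022,rad=.09))
E
```

```text
clock: 10.1
ee_pos: [0.3951, -0.1377, 0.23]
eef_rot: [0.007, 1.0, -0.001, -0.001]
ft_force: [-0.3, 0.1, -1.7]
gripper_width: 0.0162
t10.1 grasp [ 394.7 -138.    75.3] yaw 179.2 tilt [-0.2 -0.1] w 0.016 F [-0.3  0.1 -1.7] q [ 0.96  0.65 -1.05  2.24  0.87  0.76  0.85]
(592.0, -141.8, -0.5, 94.9, 107.6)
(588.7, -139.1, -0.4, 87.3, 106.2)
```

Board placed: top camera gives (588.7,−139.1) against the plate at (588.2,−139.4). Next is b2, with pre-insert grasp at (393,273) and yaw 158.4.

```bash
python3 c.py 440 60 110 168
```

```text
t10.2 grasp [ 396.8 -137.8   75.5] yaw 179.1 tilt [-0.  -0.1] w 0.017 F [ 0.  -0.6 -1.8] q [ 0.96  0.65 -1.05  2.23  0.87  0.76  0.85]
-> [440.0, 60.0, 110.0, 168.0] lin [-0.0401, 0.1982, -0.0348] rot [-0.1, -0.0, 11.1] rows>=4.9
```

```bash
python3 -m handwheel '{"linear":[[0,0,-0.01],[0,0.005,-0.03],[-0.01,0.03,-0.0348],[-0.018,0.06,-0.0348],[-0.026,0.09,-0.0348],[-0.032,0.12,-0.0348],[-0.037,0.15,-0.0348],[-0.04,0.18,-0.0348],[-0.04,0.198,-0.0348],[-0.04,0.198,-0.0348]],"delta_rot":[[0,0,0],[0,0,1],[0,0,3],[0,0,4],[0,0,6],[0,0,8],[0,0,10],[0,0,11],[0,0,11],[0,0,11]],"grip":[1,1,1,1,1,1,1,1,1,1]}'; python3 c.py 392.8 272.7 90 158.4
```

```text
clock: 11.03
ee_pos: [0.4408, 0.0649, 0.2656]
eef_rot: [0.1, 0.995, 0.002, 0.001]
ft_force: [-0.2, 0.6, -1.3]
gripper_width: 0.0169
t11.0 grasp [441.2  65.4 110.9] yaw 168.5 tilt [0.1 0.2] w 0.017 F [-0.2  0.6 -1.3] q [ 0.48  0.59 -1.02  2.14  0.71  0.8   0.37]
-> [392.8, 272.7, 90.0, 158.4] lin [0.0885, 0.194, 0.0215] rot [0.2, 0.1, 10.1] rows>=5.1
```

```bash
python3 -m handwheel '{"linear":[[0.008,0.02,0],[0.02,0.045,0.003],[0.032,0.07,0.006],[0.045,0.1,0.01],[0.058,0.13,0.014],[0.07,0.155,0.018],[0.08,0.178,0.02],[0.0885,0.194,0.0215],[0.0885,0.194,0.0215],[0.0885,0.194,0.0215]],"delta_rot":[[0,0,1],[0,0,2],[0,0,3],[0,0,4],[0,0,6],[0,0,8],[0,0,9],[0,0,10],[0,0,10],[0,0,10]],"grip":[1,1,1,1,1,1,1,1,1,1]}';python3 -m handwheel '{"linear":[[0,0,0],[0,0,0]],"delta_rot":[[0,0,0],[0,0,0]],"grip":[1,1]}' >/dev/null; python3 c.py 392.8 272.7 64 158.4
```

```text
clock: 11.87
ee_pos: [0.3927, 0.2739, 0.2446]
eef_rot: [0.185, 0.983, 0.002, 0.001]
ft_force: [0.3, -0.7, -2.6]
gripper_width: 0.0164
t12.0 grasp [393.6 273.6  89.8] yaw 158.6 tilt [0.1 0.2] w 0.016 F [ 0.5 -0.2 -1.7] q [-0.08  0.62 -0.88  2.08  0.71  0.77 -0.21]
-> [392.8, 272.7, 64.0, 158.4] lin [0.0004, -0.0006, 0.0258] rot [0.2, 0.0, 0.2] rows>=0.6
```

```bash
python3 -m handwheel '{"linear":[[0.0004,-0.0006,0.008],[0.0004,-0.0006,0.016],[0.0004,-0.0006,0.023],[0.0004,-0.0006,0.0258],[0.0004,-0.0006,0.0258],[0.0004,-0.0006,0.0258]],"delta_rot":[[0.2,0,0.2],[0.2,0,0.2],[0.2,0,0.2],[0.2,0,0.2],[0.2,0,0.2],[0.2,0,0.2]],"grip":[1,1,1,1,1,1]}'; python3 c.py 490.4 234 64 158.4
python3 - <<'E'
from m import *
s=snap('scene');save(s,'sc2.png',(320,120,500,250),4)
print(rect(s,mask(s,'cork'),np.array((.5665,.202)),.012,rad=.09))
E
```

```text
clock: 12.53
ee_pos: [0.3927, 0.2727, 0.2183]
eef_rot: [0.187, 0.982, -0.0, 0.0]
ft_force: [-0.8, -0.7, -1.5]
gripper_width: 0.0163
t12.5 grasp [392.7 272.7  63.6] yaw 158.4 tilt [ 0. -0.] w 0.016 F [-0.8 -0.7 -1.5] q [-0.11  0.66 -0.84  2.1   0.77  0.72 -0.27]
-> [490.4, 234.0, 64.0, 158.4] lin [-0.1051, -0.0, -0.0004] rot [0.0, 0.0, -0.0] rows>=2.5
(567.2, 201.7, -22.3, 95.9, 108.3)
```

View pics/sc2.png

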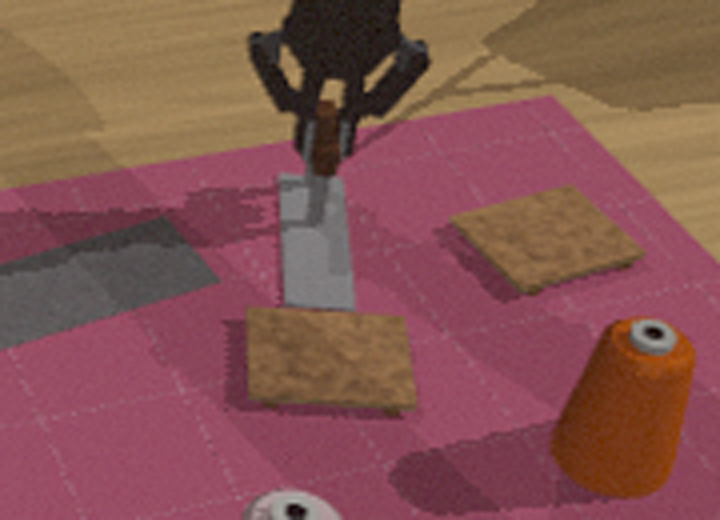

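The blade tip at (320,307) is centred on board 2's near edge, which runs from (247,310) to (408,318). Insert and lift; the lift is typed from the known end pose.

```bash
python3 -m handwheel '{"linear":[[-0.01,0,-0.0003],[-0.022,0,-0.0003],[-0.035,0,-0.0003],[-0.05,0,-0.0003],[-0.065,0,-0.0003],[-0.08,0,-0.0003],[-0.093,0,-0.0003],[-0.102,0,-0.0003],[-0.105,0,-0.0003],[-0.105,0,-0.0003]],"delta_rot":[[0,0,0],[0,0,0],[0,0,0],[0,0,0],[0,0,0],[0,0,0],[0,0,0],[0,0,0],[0,0,0],[0,0,0]],"grip":[1,1,1,1,1,1,1,1,1,1]}'; python3 c.py
python3 - <<'E'
from m import *
s=snap('scene');print(rect(s,mask(s,'cork'),np.array((.5665,.202)),.012,rad=.09))
E
python3 -m handwheel '{"linear":[[0,0,-0.002],[0,0,-0.004],[0,0,-0.006],[0,0,-0.01],[0,0,-0.016],[0,0,-0.024],[0,0,-0.032],[0,0,-0.045],[0,0,-0.045],[0,0,-0.045]],"delta_rot":[[0,0,0],[0,0,0],[0,0,0],[0,0,0],[0,0,0],[0,0,0],[0,0,0],[0,0,0],[0,0,0],[0,0,0]],"grip":[1,1,1,1,1,1,1,1,1,1]}' >/dev/null;  python3 c.py 500 50 109 170
python3 - <<'E'
from m import *; from c import *
zt=(now()[0][2]-62.5+7)/1000
s=snap('scene');print(rect(s,mask(s,'cork'),np.array((.5665,.202)),zt,rad=.09))
E
```

```text
clock: 13.42
ee_pos: [0.4911, 0.2336, 0.2186]
eef_rot: [0.188, 0.982, 0.0, 0.0]
ft_force: [-0.6, 0.2, -1.5]
gripper_width: 0.0163
t13.4 grasp [491.1 233.6  63.9] yaw 158.3 tilt [0. 0.] w 0.016 F [-0.6  0.2 -1.5] q [ 0.03  0.73 -0.85  1.93  0.75  0.83 -0.04]
(565.7, 202.2, -21.6, 92.4, 109.2)
t14.3 grasp [490.8 234.4 110.1] yaw 158.4 tilt [0.1 0.1] w 0.016 F [-0.6  0.  -3.1] q [ 0.07  0.68 -0.91  1.89  0.68  0.91  0.02]
-> [500.0, 50.0, 109.0, 170.0] lin [-0.0768, -0.1677, 0.0009] rot [0.1, 0.1, -11.6] rows>=4.4
(568.2, 202.2, -22.6, 94.7, 108.1)
```

```bash
python3 -m handwheel '{"linear":[[-0.005,-0.01,0],[-0.013,-0.028,0],[-0.022,-0.05,0],[-0.032,-0.07,0],[-0.042,-0.092,0],[-0.052,-0.114,0],[-0.062,-0.136,0],[-0.07,-0.154,0],[-0.0768,-0.1677,0],[-0.0768,-0.1677,0]],"delta_rot":[[0,0,-1],[0,0,-2],[0,0,-3.5],[0,0,-5],[0,0,-6.5],[0,0,-8],[0,0,-9.5],[0,0,-11],[0,0,-11.6],[0,0,-11.6]],"grip":[1,1,1,1,1,1,1,1,1,1]}';  python3 c.py 508.5 -139 114 179.3
```

```text
clock: 15.18
ee_pos: [0.4999, 0.0456, 0.2629]
eef_rot: [0.09, 0.996, -0.001, -0.001]
ft_force: [-0.5, -0.6, -3.5]
gripper_width: 0.0164
t15.2 grasp [499.7  45.2 108.2] yaw 169.7 tilt [-0.1 -0.1] w 0.016 F [-0.5 -0.6 -3.5] q [ 0.49  0.66 -1.    2.    0.73  0.89  0.48]
-> [508.5, -139.0, 114.0, 179.3] lin [-0.0415, -0.1801, -0.0054] rot [-0.1, -0.1, -9.6] rows>=4.4
```

```bash
python3 -m handwheel '{"linear":[[-0.003,-0.01,0],[-0.008,-0.03,-0.003],[-0.013,-0.053,-0.005],[-0.018,-0.078,-0.0055],[-0.023,-0.102,-0.0055],[-0.029,-0.127,-0.0055],[-0.035,-0.15,-0.0055],[-0.039,-0.17,-0.0055],[-0.0415,-0.18,-0.0055],[-0.0415,-0.18,-0.0055]],"delta_rot":[[0,0,-1],[0,0,-2],[0,0,-3],[0,0,-4],[0,0,-5],[0,0,-6.5],[0,0,-8],[0,0,-9],[0,0,-9.6],[0,0,-9.6]],"grip":[1,1,1,1,1,1,1,1,1,1]}';  python3 -m handwheel '{"linear":[[0,0,0],[0,0,0],[0,0,0]],"delta_rot":[[0,0,0],[0,0,0],[0,0,0]],"grip":[1,1,1]}' >/dev/null;python3 c.py 508.5 -139 86.7 179.3
python3 - <<'E'
from m import *; from c import *
zt=(now()[0][2]-62.5+7)/1000
s=snap('scene');print(zt,rect(s,mask(s,'cork'),np.array((.588,-.14)),zt,rad=.075))
save(s,'sc3.png',(200,170,360,290),4)
E
```

```text
clock: 16.02
ee_pos: [0.5084, -0.1416, 0.2679]
eef_rot: [0.008, 1.0, -0.002, -0.001]
ft_force: [0.2, 0.2, -2.0]
gripper_width: 0.0166
t16.3 grasp [ 507.9 -140.8  113.2] yaw 179.1 tilt [-0.2 -0.2] w 0.016 F [ 0.6  0.2 -2.3] q [ 0.87  0.72 -1.07  1.93  0.77  0.98  0.99]
-> [508.5, -139.0, 86.7, 179.3] lin [-0.0002, 0.0015, 0.0265] rot [-0.2, -0.2, -0.2] rows>=0.6
0.057677487761678935 (603.1, -145.1, -1.7, 118.8, 108.3)
```

View pics/sc3.png

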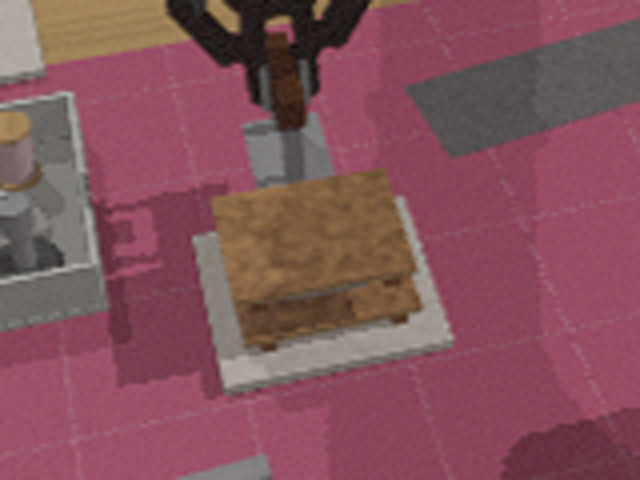

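The second board is carried squarely over the first. Lower and retract; the retraction is a pure tool x move.

```bash
python3 -m handwheel '{"linear":[[-0.0002,0.0015,0.008],[-0.0002,0.0015,0.016],[-0.0002,0.0015,0.02],[-0.0002,0.0015,0.022],[-0.0002,0.0015,0.024],[-0.0002,0.0015,0.0255],[-0.0002,0.0015,0.0265],[-0.0002,0.0015,0.0265],[-0.0002,0.0015,0.0265]],"delta_rot":[[-0.2,-0.2,-0.2],[-0.2,-0.2,-0.2],[-0.2,-0.2,-0.2],[-0.2,-0.2,-0.2],[-0.2,-0.2,-0.2],[-0.2,-0.2,-0.2],[-0.2,-0.2,-0.2],[-0.2,-0.2,-0.2],[-0.2,-0.2,-0.2]],"grip":[1,1,1,1,1,1,1,1,1]}'; python3 c.py 398 -139 86.7 179.3
python3 - <<'E'
from m import *
s=snap('scene');print(rect(s,mask(s,'cork'),np.array((.588,-.14)),.034,rad=.09))
E
```

```text
clock: 17.07
ee_pos: [0.5087, -0.139, 0.2416]
eef_rot: [0.006, 1.0, 0.0, 0.001]
ft_force: [-0.4, -0.7, -2.2]
gripper_width: 0.0165
t17.1 grasp [ 508.8 -138.9   86.9] yaw 179.3 tilt [0.1 0. ] w 0.017 F [-0.4 -0.7 -2.2] q [ 0.85  0.75 -1.04  1.96  0.82  0.93  0.95]
-> [398.0, -139.0, 86.7, 179.3] lin [0.1107, -0.0013, 0.0001] rot [0.0, 0.1, 0.0] rows>=2.7
(596.9, -142.2, -0.9, 105.6, 108.4)
```

```bash
python3 -m handwheel '{"linear":[[0.01,0,0],[0.022,0,0],[0.036,0,0],[0.05,0,0],[0.065,0,0],[0.08,0,0],[0.095,0,0],[0.107,0,0],[0.112,0,0],[0.112,0,0]],"delta_rot":[[0,0,0],[0,0,0],[0,0,0],[0,0,0],[0,0,0],[0,0,0],[0,0,0],[0,0,0],[0,0,0],[0,0,0]],"grip":[1,1,1,1,1,1,1,1,1,1]}'
python3 - <<'E'
from m import *
s=snap('top');print('pile',rect(s,mask(s,'cork'),np.array((.588,-.14)),.034,rad=.09))
P=depthpts(s);k=np.hypot(P[...,0]-.6,P[...,1]+.14)<.02;print(P[k][:,2].mean(),rect(s,mask(s,'cork'),np.array((.488,.418)),.012,rad=.09))
E
python3 c.py 450 60 122 170
```

```text
clock: 17.95
ee_pos: [0.3953, -0.1379, 0.2416]
eef_rot: [0.006, 1.0, -0.0, -0.0]
ft_force: [1.1, 0.2, -1.5]
gripper_width: 0.0169
pile (588.0, -137.7, -0.4, 89.7, 105.2)
0.03393356851728393 (488.3, 418.4, 5.4, 89.4, 107.6)
t18.0 grasp [ 396.6 -137.9   87.1] yaw 179.3 tilt [ 0.1 -0. ] w 0.017 F [ 0.7  0.6 -1.8] q [ 0.98  0.63 -1.08  2.22  0.84  0.78  0.89]
-> [450.0, 60.0, 122.0, 170.0] lin [-0.0513, 0.1985, -0.0349] rot [0.0, 0.1, 9.3] rows>=5.0
```

Pile: (588.0,−137.7), −0.4°, top at 34 mm. Now the last board, with full-insert grasp (409.4,409.8), pre-insert (305,400), yaw 185.5.

```bash
python3 -m handwheel '{"linear":[[0,0,-0.01],[0,0.005,-0.03],[-0.012,0.03,-0.0348],[-0.022,0.06,-0.0348],[-0.031,0.09,-0.0348],[-0.039,0.12,-0.0348],[-0.046,0.15,-0.0348],[-0.051,0.18,-0.0348],[-0.051,0.198,-0.0348],[-0.051,0.198,-0.0348]],"delta_rot":[[0,0,0],[0,0,0],[0,0,1],[0,0,2],[0,0,3],[0,0,4],[0,0,5],[0,0,6],[0,0,6],[0,0,6]],"grip":[1,1,1,1,1,1,1,1,1,1]}' >/dev/null; python3 c.py 380 280 110 177; python3 c.py 305 400 90 185.5
```

```text
t18.8 grasp [451.2  65.3 122.9] yaw 173.7 tilt [0.3 0.3] w 0.017 F [ 0.6 -0.1 -2.5] q [ 0.5   0.59 -1.05  2.1   0.7   0.85  0.48]
-> [380.0, 280.0, 110.0, 177.0] lin [0.0939, 0.2063, 0.0135] rot [0.3, 0.2, -3.3] rows>=5.4
t18.8 grasp [451.2  65.3 122.9] yaw 173.7 tilt [0.3 0.3] w 0.017 F [ 0.6 -0.1 -2.5] q [ 0.5   0.59 -1.05  2.1   0.7   0.85  0.48]
-> [305.0, 400.0, 90.0, 185.5] lin [0.1817, 0.3172, 0.0337] rot [0.3, 0.3, -11.8] rows>=8.8
```

```bash
python3 -m handwheel '{"linear":[[0.008,0.02,0],[0.018,0.042,0.003],[0.032,0.07,0.006],[0.045,0.1,0.008],[0.058,0.13,0.01],[0.07,0.155,0.012],[0.08,0.18,0.0135],[0.09,0.2,0.0135],[0.094,0.206,0.0135],[0.094,0.206,0.0135]],"delta_rot":[[0,0,0],[0,0,-1],[0,0,-1],[0,0,-2],[0,0,-2],[0,0,-3],[0,0,-3],[0,0,-3],[0,0,-3],[0,0,-3]],"grip":[1,1,1,1,1,1,1,1,1,1]}' >/dev/null; python3 c.py 305 400 90 185.5
```

```text
t19.7 grasp [379.9 282.8 110.3] yaw 176.9 tilt [0.3 0.4] w 0.016 F [ 0.3 -0.2 -1.7] q [-0.04  0.62 -0.99  2.07  0.72  0.83  0.05]
-> [305.0, 400.0, 90.0, 185.5] lin [0.0807, 0.1138, 0.0207] rot [0.4, 0.3, -8.6] rows>=3.4
```

```bash
python3 -m handwheel '{"linear":[[0.01,0.014,0.002],[0.023,0.033,0.005],[0.037,0.053,0.01],[0.052,0.073,0.015],[0.066,0.093,0.018],[0.076,0.107,0.0207],[0.0807,0.1138,0.0207],[0.0807,0.1138,0.0207],[0.0807,0.1138,0.0207]],"delta_rot":[[0.4,0.3,-1],[0.4,0.3,-2.5],[0.4,0.3,-4],[0.4,0.3,-5.5],[0.4,0.3,-7],[0.4,0.3,-8],[0.4,0.3,-8.6],[0.4,0.3,-8.6],[0.4,0.3,-8.6]],"grip":[1,1,1,1,1,1,1,1,1]}' >/dev/null; python3 -m handwheel '{"linear":[[0,0,0.01],[0,0,0.02],[0,0,0.0255],[0,0,0.0255],[0,0,0.0255]],"delta_rot":[[0,0,0],[0,0,0],[0,0,0],[0,0,0],[0,0,0]],"grip":[1,1,1,1,1]}'; python3 c.py 305 400 64 185.5
python3 - <<'E'
from m import *
s=snap('scene');save(s,'sc4.png',(380,90,520,210),4)
print(rect(s,mask(s,'cork'),np.array((.491,.414)),.012,rad=.09))
E
```

```text
clock: 20.83
ee_pos: [0.3063, 0.3982, 0.2183]
eef_rot: [-0.047, 0.999, -0.002, -0.0]
ft_force: [-0.3, 0.1, -1.7]
gripper_width: 0.0164
t20.8 grasp [306.2 397.7  63.6] yaw -174.6 tilt [-0.  -0.2] w 0.016 F [-0.3  0.1 -1.7] q [-0.38  0.72 -0.93  2.04  0.82  0.81 -0.14]
-> [305.0, 400.0, 64.0, 185.5] lin [0.0011, 0.0019, -0.0004] rot [-0.2, -0.1, -0.1] rows>=0.1
(491.9, 413.7, 5.4, 96.2, 113.5)
```

View pics/sc4.png

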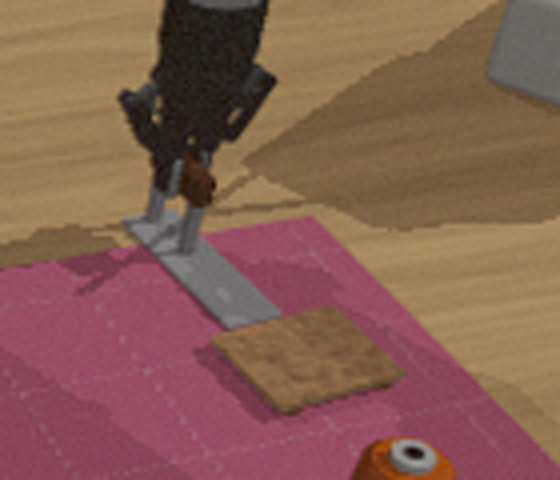

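The tip at (258,320) lines up with the edge middle at about (271,325) once the remaining 2 mm lateral correction is made. Insert.

```bash
python3 -m handwheel '{"linear":[[-0.002,0.002,-0.0003],[-0.012,0.002,-0.0003],[-0.027,0.002,-0.0003],[-0.043,0.002,-0.0003],[-0.06,0.002,-0.0003],[-0.076,0.002,-0.0003],[-0.09,0.002,-0.0003],[-0.1,0.002,-0.0003],[-0.104,0.002,-0.0003],[-0.104,0.002,-0.0003]],"delta_rot":[[-0.2,-0.1,0],[-0.2,-0.1,0],[-0.2,-0.1,0],[-0.2,-0.1,0],[-0.2,-0.1,0],[-0.2,-0.1,0],[-0.2,-0.1,0],[-0.2,-0.1,0],[-0.2,-0.1,0],[-0.2,-0.1,0]],"grip":[1,1,1,1,1,1,1,1,1,1]}'; python3 c.py
python3 - <<'E'
from m import *
s=snap('scene');print(rect(s,mask(s,'cork'),np.array((.491,.414)),.012,rad=.09))
E
python3 -m handwheel '{"linear":[[0,0,-0.002],[0,0,-0.004],[0,0,-0.006],[0,0,-0.01],[0,0,-0.016],[0,0,-0.024],[0,0,-0.035],[0,0,-0.055],[0,0,-0.055],[0,0,-0.055]],"delta_rot":[[0,0,0],[0,0,0],[0,0,0],[0,0,0],[0,0,0],[0,0,0],[0,0,0],[0,0,0],[0,0,0],[0,0,0]],"grip":[1,1,1,1,1,1,1,1,1,1]}' >/dev/null;  python3 c.py 450 240 122 180
python3 - <<'E'
from m import *; from c import *
zt=(now()[0][2]-62.5+7)/1000
s=snap('scene');print(rect(s,mask(s,'cork'),np.array((.491,.414)),zt,rad=.09))
s=snap('top');print(rect(s,mask(s,'cork'),np.array((.491,.414)),zt,rad=.09))
E
```

```text
clock: 21.72
ee_pos: [0.4106, 0.4099, 0.2184]
eef_rot: [-0.046, 0.999, 0.0, 0.0]
ft_force: [0.3, -0.8, -2.3]
gripper_width: 0.0165
t21.7 grasp [410.7 410.   63.7] yaw -174.7 tilt [0. 0.] w 0.017 F [ 0.3 -0.8 -2.3] q [-0.28  0.81 -0.93  1.84  0.81  0.93  0.07]
(491.9, 413.8, 5.2, 96.0, 113.5)
t22.6 grasp [410.  410.8 120.3] yaw -174.7 tilt [0.1 0.2] w 0.016 F [-0.9  0.1 -2.7] q [-0.25  0.74 -0.99  1.79  0.72  1.02  0.14]
-> [450.0, 240.0, 122.0, 180.0] lin [-0.0244, -0.1734, -0.0021] rot [0.1, 0.1, 5.3] rows>=4.2
(485.6, 430.0, -0.8, 123.6, 145.7)
None
```

```bash
python3 -m handwheel '{"linear":[[-0.002,-0.01,0],[-0.005,-0.028,0],[-0.008,-0.05,0],[-0.011,-0.072,0],[-0.014,-0.095,0],[-0.017,-0.118,0],[-0.02,-0.14,0],[-0.023,-0.16,0],[-0.0244,-0.1734,0],[-0.0244,-0.1734,0]],"delta_rot":[[0,0,0.5],[0,0,1],[0,0,1.5],[0,0,2],[0,0,3],[0,0,4],[0,0,4.5],[0,0,5],[0,0,5.3],[0,0,5.3]],"grip":[1,1,1,1,1,1,1,1,1,1]}' >/dev/null;  python3 c.py 500 50 124 180
python3 - <<'E'
from m import *; from c import *
g=now()[0];zt=(g[2]-62.5+7)/1000
s=snap('scene');print(g,rect(s,mask(s,'cork'),np.array((g[0]/1000+.08,g[1]/1000)),zt,rad=.09))
save(s,'sc5.png',(320,90,500,225),4)
E
```

```text
t23.5 grasp [450.6 234.2 117.3] yaw 179.7 tilt [-0.1 -0.3] w 0.017 F [-0.2  0.  -1.9] q [ 0.11  0.66 -1.01  1.97  0.72  0.92  0.28]
-> [500.0, 50.0, 124.0, 180.0] lin [-0.0501, -0.1846, -0.006] rot [-0.3, -0.1, -0.3] rows>=4.6
[450.64800956 234.15106556 117.29108054] (532.9, 229.1, -1.1, 95.2, 110.4)
```

View pics/sc5.png

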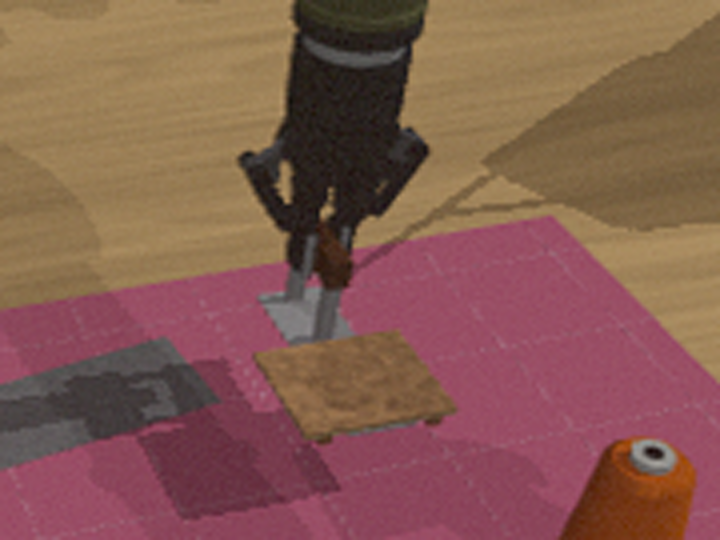

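The board rides well on the blade, measured within about 2 mm of the expected place. Carry on.

```bash
python3 -m handwheel '{"linear":[[-0.003,-0.01,0],[-0.008,-0.03,-0.003],[-0.014,-0.053,-0.005],[-0.021,-0.078,-0.006],[-0.028,-0.102,-0.006],[-0.035,-0.127,-0.006],[-0.042,-0.15,-0.006],[-0.048,-0.172,-0.006],[-0.05,-0.1846,-0.006],[-0.05,-0.1846,-0.006]],"delta_rot":[[-0.3,0,0],[-0.3,0,0],[-0.3,0,0],[-0.3,0,0],[-0.3,0,0],[-0.3,0,0],[-0.3,0,0],[-0.3,0,0],[-0.3,0,0],[-0.3,0,0]],"grip":[1,1,1,1,1,1,1,1,1,1]}' >/dev/null;  python3 c.py 508.5 -140 124 179.3
```

```text
t24.4 grasp [499.9  49.5 123.2] yaw 179.6 tilt [-0.1  0.1] w 0.017 F [-0.4 -0.1 -2.5] q [ 0.52  0.66 -1.06  1.98  0.73  0.94  0.65]
-> [508.5, -140.0, 124.0, 179.3] lin [-0.0096, -0.1892, -0.0011] rot [0.1, -0.1, 0.3] rows>=4.5
```

```bash
python3 -m handwheel '{"linear":[[-0.001,-0.01,0],[-0.002,-0.03,0],[-0.003,-0.053,-0.001],[-0.004,-0.078,-0.001],[-0.005,-0.102,-0.001],[-0.006,-0.127,-0.001],[-0.008,-0.15,-0.001],[-0.009,-0.175,-0.001],[-0.0096,-0.1892,-0.001],[-0.0096,-0.1892,-0.001]],"delta_rot":[[0,0,0.3],[0,0,0.3],[0,0,0.3],[0,0,0.3],[0,0,0.3],[0,0,0.3],[0,0,0.3],[0,0,0.3],[0,0,0.3],[0,0,0.3]],"grip":[1,1,1,1,1,1,1,1,1,1]}' >/dev/null;  python3 -m handwheel '{"linear":[[0,0,0],[0,0,0],[0,0,0]],"delta_rot":[[0,0,0],[0,0,0],[0,0,0]],"grip":[1,1,1]}' >/dev/null
python3 - <<'E'
from m import *; from c import *
g=now()[0];zt=(g[2]-62.5+7)/1000
s=snap('scene');m=mask(s,'cork')
# near-edge/left/right corners of the top board only: fit using far-side rows
print(g,rect(s,m,np.array((.588,-.14)),zt,rad=.08))
E
python3 c.py 508.3 -139.5 98.7 179.3
```

```text
[ 507.97660516 -141.8066153   123.18970859] (605.0, -147.8, -1.7, 125.3, 109.5)
t25.6 grasp [ 508.  -141.8  123.3] yaw 179.2 tilt [-0.2  0. ] w 0.017 F [ 0.5  0.1 -1.4] q [ 0.88  0.71 -1.08  1.92  0.75  1.    1.01]
-> [508.3, -139.5, 98.7, 179.3] lin [0.0002, 0.0024, 0.0246] rot [0.0, -0.2, -0.1] rows>=0.6
```

The last board rides about 2 mm towards −y on the blade, so I'm aiming the grasp at y = −138.

```bash
python3 -m handwheel '{"linear":[[0,0.002,0.007],[0,0.004,0.014],[0,0.004,0.018],[0,0.004,0.02],[0,0.004,0.022],[0,0.004,0.0235],[0,0.004,0.0246],[0,0.004,0.0246],[0,0.004,0.0246]],"delta_rot":[[0,-0.2,0],[0,-0.2,0],[0,-0.2,0],[0,-0.2,0],[0,-0.2,0],[0,-0.2,0],[0,-0.2,0],[0,-0.2,0],[0,-0.2,0]],"grip":[1,1,1,1,1,1,1,1,1]}'; python3 c.py 398 -139 98.7 179.3
```

```text
clock: 26.3
ee_pos: [0.5086, -0.138, 0.2535]
eef_rot: [0.007, 1.0, 0.0, 0.0]
ft_force: [-0.6, 0.3, -2.2]
gripper_width: 0.0167
t26.3 grasp [ 508.7 -137.8   98.8] yaw 179.2 tilt [0. 0.] w 0.017 F [-0.6  0.3 -2.2] q [ 0.86  0.74 -1.05  1.95  0.8   0.95  0.96]
-> [398.0, -139.0, 98.7, 179.3] lin [0.1106, -0.0027, 0.0] rot [0.0, 0.0, -0.1] rows>=2.7
```

```bash
python3 -m handwheel '{"linear":[[0.01,0,0],[0.022,0,0],[0.036,0,0],[0.05,0,0],[0.065,0,0],[0.08,0,0],[0.095,0,0],[0.107,0,0],[0.112,0,0],[0.112,0,0]],"delta_rot":[[0,0,0],[0,0,0],[0,0,0],[0,0,0],[0,0,0],[0,0,0],[0,0,0],[0,0,0],[0,0,0],[0,0,0]],"grip":[1,1,1,1,1,1,1,1,1,1]}'
python3 - <<'E'
from m import *
s=snap('top');print('pile',rect(s,mask(s,'cork'),np.array((.588,-.14)),.046,rad=.09))
P=depthpts(s);k=np.hypot(P[...,0]-.6,P[...,1]+.14)<.02;print(P[k][:,2].mean())
s=snap('scene');save(s,'sc6.png',(140,150,380,330),3)
E
python3 c.py 420 0 130 150
```

```text
clock: 27.13
ee_pos: [0.3952, -0.1365, 0.2535]
eef_rot: [0.008, 1.0, -0.0, -0.0]
ft_force: [0.9, -0.7, -1.3]
gripper_width: 0.0163
pile (586.1, -137.7, -0.5, 91.3, 107.0)
0.04589582851606143
t27.2 grasp [ 397.3 -136.3   99. ] yaw 179.1 tilt [0.1 0. ] w 0.017 F [-0.4 -0.5 -1.4] q [ 1.    0.62 -1.1   2.21  0.8   0.8   0.92]
-> [420.0, 0.0, 130.0, 150.0] lin [-0.021, 0.1368, -0.0309] rot [0.1, 0.1, 29.1] rows>=4.1
```

View pics/sc6.png

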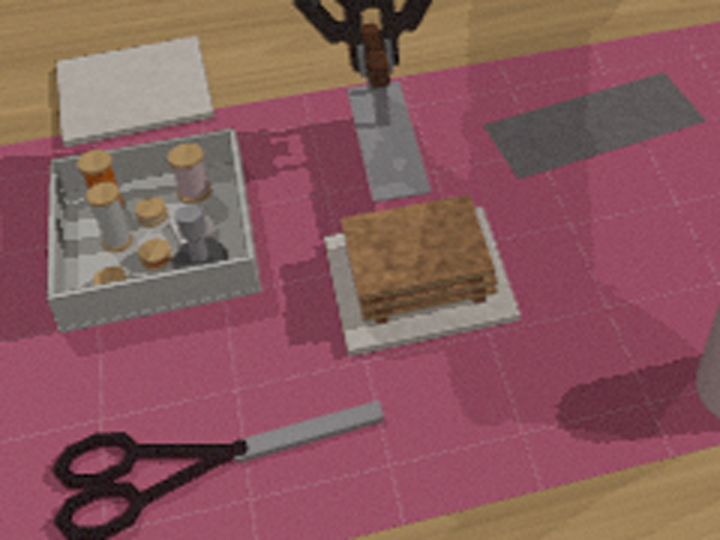

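The pile is neat, and the bin and shears are undisturbed. Now the lifter goes back to its pad.

```bash
python3 -m handwheel '{"linear":[[0,0,-0.015],[0,0.01,-0.03],[-0.01,0.03,-0.031],[-0.02,0.055,-0.031],[-0.028,0.08,-0.031],[-0.03,0.105,-0.031],[-0.03,0.13,-0.031],[-0.03,0.155,-0.031],[-0.03,0.18,-0.031],[-0.03,0.2,-0.031]],"delta_rot":[[0,0,0],[0,0,2],[0,0,7],[0,0,13],[0,0,19],[0,0,25],[0,0,31],[0,0,36],[0,0,40],[0,0,40]],"grip":[1,1,1,1,1,1,1,1,1,1]}' >/dev/null;python3 c.py 427.8 108.3 90 97.8
```

```text
t28.1 grasp [431.1  66.1 130.6] yaw 139.0 tilt [0.2 0.1] w 0.017 F [ 0.9  0.3 -0.9] q [ 0.43  0.49 -0.91  2.14  0.57  0.77  0.  ]
-> [427.8, 108.3, 90.0, 97.8] lin [0.0301, 0.0301, 0.0407] rot [0.2, -0.0, 41.2] rows>=5.8
```

```bash
python3 -m handwheel '{"linear":[[0.004,0.004,0.002],[0.008,0.008,0.008],[0.012,0.012,0.014],[0.018,0.018,0.02],[0.024,0.024,0.027],[0.03,0.03,0.034],[0.03,0.03,0.04],[0.03,0.03,0.0407],[0.03,0.03,0.0407],[0.03,0.03,0.0407]],"delta_rot":[[0.2,0,6],[0.2,0,12],[0.2,0,18],[0.2,0,24],[0.2,0,30],[0.2,0,36],[0.2,0,41.2],[0.2,0,41.2],[0.2,0,41.2],[0.2,0,41.2]],"grip":[1,1,1,1,1,1,1,1,1,1]}' >/dev/null
python3 - <<'E'
from m import *
s=snap('wrist');hsv=cv2.cvtColor(s['pixels'],cv2.COLOR_RGB2HSV)
m=cv2.bitwise_or(cv2.inRange(hsv,(0,0,50),(180,60,200)),0)
print('pad',rect(s,m,np.array((.434,.065)),0,True,.13))
E
python3 c.py 427.8 108.3 62.8 97.8
```

```text
pad (416.3, 42.9, 28.1, 197.6, 237.3)
t28.9 grasp [428.2 108.3  90.2] yaw 97.9 tilt [0. 0.] w 0.016 F [-0.9  0.1 -1.4] q [ 0.13  0.51 -0.62  2.17  0.52  0.61 -0.72]
-> [427.8, 108.3, 62.8, 97.8] lin [0.0001, -0.0003, 0.0274] rot [0.1, -0.0, 0.1] rows>=0.7
```

```bash
python3 -m handwheel '{"linear":[[0,0,0.008],[0,0,0.016],[0,0,0.022],[0,0,0.025],[0,0,0.0268],[0,0,0.0277],[0,0,0.0277],[0,0,0.0277]],"delta_rot":[[0,0,0],[0,0,0],[0,0,0],[0,0,0],[0,0,0],[0,0,0],[0,0,0],[0,0,0]],"grip":[1,1,1,1,1,1,1,1]}'; python3 c.py; python3 -m handwheel '{"linear":[[0,0,0],[0,0,0],[0,0,0],[0,0,0],[0,0,0],[0,0,0],[0,0,0],[0,0,0],[0,0,0]],"delta_rot":[[0,0,0],[0,0,0],[0,0,0],[0,0,0],[0,0,0],[0,0,0],[0,0,0],[0,0,0],[0,0,0]],"grip":[0.7,0.5,0.3,0.1,0,0,0,0,0]}'; python3 -m handwheel '{"linear":[[0,0,-0.01],[0,0,-0.03],[0,0,-0.06],[0,0,-0.1],[0,0,-0.13],[0,0,-0.15],[0,0,-0.15]],"delta_rot":[[0,0,0],[0,0,0],[0,0,0],[0,0,0],[0,0,0],[0,0,0],[0,0,0]],"grip":[0,0,0,0,0,0,0]}'
python3 - <<'E'
from m import *
s=snap('wrist');hsv=cv2.cvtColor(s['pixels'],cv2.COLOR_RGB2HSV)
print('handle',rect(s,cv2.inRange(hsv,(0,70,20),(14,255,170)),np.array((.428,.106)),.074,True,.06))
m=cv2.bitwise_or(cv2.inRange(hsv,(0,0,50),(180,60,200)),cv2.inRange(hsv,(0,60,20),(20,255,110)))
print('pad',rect(s,m,np.array((.434,.065)),0,True,.13))
E
python3 c.py 530 -308 200 95
```

```text
clock: 29.62
ee_pos: [0.4278, 0.1081, 0.2173]
eef_rot: [0.657, 0.754, 0.0, 0.0]
ft_force: [-1.8, -1.5, 1.9]
gripper_width: 0.0164
t29.6 grasp [427.9 108.1  62.6] yaw 97.9 tilt [ 0. -0.] w 0.016 F [-1.8 -1.5  1.9] q [ 0.09  0.55 -0.56  2.2   0.58  0.54 -0.78]
clock: 30.37
ee_pos: [0.4278, 0.1081, 0.2173]
eef_rot: [0.657, 0.754, 0.0, 0.0]
ft_force: [0.0, -0.1, 0.2]
gripper_width: 0.0855
clock: 30.95
ee_pos: [0.4285, 0.1089, 0.371]
eef_rot: [0.657, 0.754, 0.003, 0.002]
ft_force: [1.3, -0.2, -0.1]
gripper_width: 0.0857
handle (427.0, 107.9, 8.1, 16.8, 69.1)
pad (433.7, 63.4, 8.4, 85.0, 200.2)
t31.0 grasp [428.9 108.4 214.4] yaw 97.9 tilt [0.3 0. ] w 0.085 F [-0.3 -0.7 -0.8] q [ 0.29  0.33 -0.78  2.01  0.29  0.91 -0.51]
-> [530.0, -308.0, 200.0, 95.0] lin [-0.4264, 0.0437, 0.0148] rot [0.3, 0.0, 2.9] rows>=10.3
```

The lifter is back on its pad (handle 8.1° against pad 8.4°). Now the weight: the jaw should run along the bin's y, so tool yaw about 180.

```bash
python3 -m handwheel '{"linear":[[-0.04,0.006,0],[-0.08,0.012,0],[-0.12,0.018,0],[-0.16,0.025,0],[-0.2,0.03,0],[-0.24,0.035,0],[-0.28,0.04,0],[-0.32,0.042,0],[-0.36,0.043,0],[-0.39,0.043,0]],"delta_rot":[[0,0,-6],[0,0,-12],[0,0,-18],[0,0,-24],[0,0,-31],[0,0,-38],[0,0,-45],[0,0,-52],[0,0,-59],[0,0,-66]],"grip":[0,0,0,0,0,0,0,0,0,0]}'; python3 c.py 490 -310 180 179.6
```

```text
clock: 31.83
ee_pos: [0.5239, -0.2761, 0.3672]
eef_rot: [0.139, 0.99, 0.0, 0.001]
ft_force: [-0.3, -0.1, -0.5]
gripper_width: 0.0854
t31.8 grasp [ 524.3 -276.1  212.5] yaw 164.1 tilt [0.1 0. ] w 0.085 F [-0.3 -0.1 -0.5] q [ 1.03  0.64 -1.    1.64  0.57  1.18  1.18]
-> [490.0, -310.0, 180.0, 179.6] lin [0.0233, -0.0419, 0.0324] rot [0.0, 0.1, -15.5] rows>=2.2
```

```bash
python3 -m handwheel '{"linear":[[0.005,-0.01,0.008],[0.01,-0.02,0.016],[-0.018,-0.035,0.024],[-0.019,-0.035,0.0324],[-0.019,-0.035,0.0324],[-0.019,-0.035,0.0324],[-0.019,-0.035,0.0324]],"delta_rot":[[0,0,-6],[0,0,-12],[0,0,-15.5],[0,0,-15.5],[0,0,-15.5],[0,0,-15.5],[0,0,-15.5]],"grip":[0,0,0,0,0,0,0]}'>/dev/null
python3 c.py
python3 - <<'E'
from m import *
s=snap('wrist');save(s,'w3.png');print(np.round(s['T'],3).tolist())
P=depthpts(s,True)
k=(np.hypot(P[...,0]-.534,P[...,1]+.311)<.04)&(P[...,2]>.06)&(P[...,2]<.085)
v,u=np.nonzero(k);print(k.sum(),np.median(P[k],0),u.mean(),v.mean()) if k.any() else 0
E
```

```text
t32.4 grasp [ 533.  -313.8  180. ] yaw 179.6 tilt [0.1 0.1] w 0.086 F [-0.2  0.8  0.1] q [ 1.07  0.73 -1.04  1.61  0.67  1.19  1.44]
[[0.009, -0.965, -0.261, 0.467], [1.0, 0.009, 0.001, -0.313], [0.002, -0.261, 0.965, 0.305], [0.0, 0.0, 0.0, 1.0]]
684 [ 0.53033389 -0.31374666  0.07589897] 315.156432748538 204.58625730994152
```

View pics/w3.png

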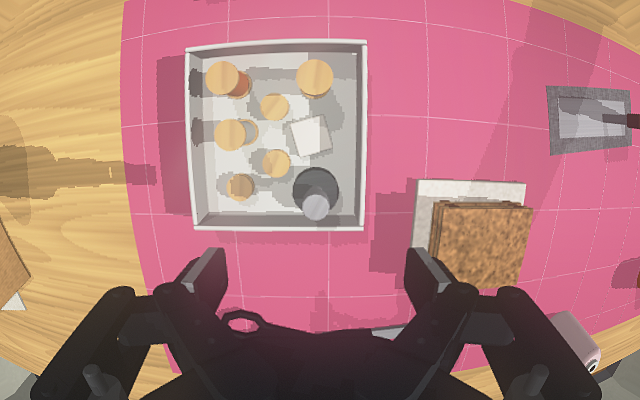

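The weight has its foot at (316,190) and knob at (315,207), standing upright. The nearest spool in the other row is at (240,187).

```bash
python3 - <<'E'
from m import *
s=dict(np.load('last_wrist.npz'))
print(onplane(s,[(315.5,207),(315.5,190),(240,187)],.075,True)[0],onplane(s,[(316,190)],.025,True))
g=cv2.GaussianBlur(cv2.cvtColor(s['pixels'],cv2.COLOR_RGB2GRAY),(3,3),0)
c=cv2.HoughCircles(g[180:235,285:350],cv2.HOUGH_GRADIENT,1,10,param1=80,param2=12,minRadius=9,maxRadius=28);c=c[0]+[285,180,0];print(c[:5])
for a in c[:3]: print(onplane(s,a[:2],.075 if a[2]<18 else .025,True))
E
python3 c.py 531.5 -313 66 179.6
```

```text
[ 0.53243904 -0.31341069  0.075     ] [[ 0.53024759 -0.31284269  0.025     ]]
[[312.5        190.5         26.29999924]
 [314.5        207.5         12.69999981]
 [303.5        198.5         10.        ]]
[[ 0.5306932  -0.31608947  0.025     ]]
[[ 0.53283327 -0.31418611  0.075     ]]
[[ 0.52558817 -0.32254839  0.075     ]]
t32.5 grasp [ 533.1 -313.9  180.5] yaw 179.6 tilt [0.2 0. ] w 0.085 F [0.7 0.4 0.1] q [ 1.07  0.73 -1.04  1.61  0.67  1.19  1.44]
-> [531.5, -313.0, 66.0, 179.6] lin [0.0015, 0.0009, 0.1145] rot [0.0, 0.2, 0.0] rows>=2.7
```

```bash
python3 -m handwheel '{"linear":[[0.0008,0.0003,0.02],[0.0008,0.0003,0.04],[0.0008,0.0003,0.06],[0.0008,0.0003,0.08],[0.0008,0.0003,0.095],[0.0008,0.0003,0.107],[0.0008,0.0003,0.1145],[0.0008,0.0003,0.1145],[0.0008,0.0003,0.1145]],"delta_rot":[[0,0.2,0],[0,0.2,0],[0,0.2,0],[0,0.2,0],[0,0.2,0],[0,0.2,0],[0,0.2,0],[0,0.2,0],[0,0.2,0]],"grip":[0.4,0.4,0.4,0.4,0.4,0.4,0.4,0.4,0.4]}'; python3 c.py; python3 -m handwheel '{"linear":[[0,0,0],[0,0,0],[0,0,0],[0,0,0],[0,0,0],[0,0,0],[0,0,0],[0,0,0]],"delta_rot":[[0,0,0],[0,0,0],[0,0,0],[0,0,0],[0,0,0],[0,0,0],[0,0,0],[0,0,0]],"grip":[0.5,0.6,0.7,0.8,0.9,1,1,1]}' 100; python3 -m handwheel '{"linear":[[0,0,-0.005],[0,0,-0.02],[0,0,-0.04],[0,0,-0.06],[0,0,-0.08],[0,0,-0.1],[0,0,-0.1],[0,0,-0.1]],"delta_rot":[[0,0,0],[0,0,0],[0,0,0],[0,0,0],[0,0,0],[0,0,0],[0,0,0],[0,0,0]],"grip":[1,1,1,1,1,1,1,1]}'; python3 c.py 587 -138.5 150 179.6
```

```text
clock: 33.22
ee_pos: [0.5325, -0.3134, 0.2211]
eef_rot: [0.003, 1.0, 0.0, -0.0]
ft_force: [-0.2, 0.1, 0.3]
gripper_width: 0.0511
t33.2 grasp [ 532.4 -313.4   66.4] yaw 179.6 tilt [-0.  0.] w 0.051 F [-0.2  0.1  0.3] q [ 1.02  0.85 -0.94  1.73  0.81  1.    1.33]
clock: 33.88
ee_pos: [0.5327, -0.3137, 0.2221]
eef_rot: [0.003, 1.0, -0.0, 0.0]
ft_force: [-0.3, -0.9, 4.8]
gripper_width: 0.0194
clock: 34.55
ee_pos: [0.5328, -0.3134, 0.3236]
eef_rot: [0.003, 1.0, -0.001, 0.001]
ft_force: [-0.2, -1.2, -4.0]
gripper_width: 0.0188
t34.5 grasp [ 533.2 -313.7  168.9] yaw 179.6 tilt [ 0.2 -0.1] w 0.019 F [-0.2 -1.2 -4. ] q [ 1.06  0.74 -1.03  1.63  0.68  1.17  1.43]
-> [587.0, -138.5, 150.0, 179.6] lin [-0.053, 0.1753, 0.0187] rot [-0.1, 0.2, 0.0] rows>=4.4
```

```bash
python3 -m handwheel '{"linear":[[-0.004,0.012,0],[-0.01,0.035,0],[-0.018,0.06,0],[-0.026,0.085,0],[-0.034,0.11,0.005],[-0.042,0.135,0.01],[-0.049,0.158,0.016],[-0.053,0.1753,0.0187],[-0.053,0.1753,0.0187],[-0.053,0.1753,0.0187]],"delta_rot":[[0,0,0],[0,0,0],[0,0,0],[0,0,0],[0,0,0],[0,0,0],[0,0,0],[0,0,0],[0,0,0],[0,0,0]],"grip":[1,1,1,1,1,1,1,1,1,1]}'>/dev/null; python3 -m handwheel '{"linear":[[0,0,0],[0,0,0],[0,0,0]],"delta_rot":[[0,0,0],[0,0,0],[0,0,0]],"grip":[1,1,1]}' >/dev/null
python3 - <<'E'
from m import *; from c import *
s=snap('scene');save(s,'sc7.png',(200,130,360,280),3);P=depthpts(s)
hsv=cv2.cvtColor(s['pixels'],cv2.COLOR_RGB2HSV)
k=(np.hypot(P[...,0]-.587,P[...,1]+.14)<.045)&(P[...,2]>.06)&(P[...,2]<.16)
print('lowest pts of weight z',np.percentile(P[k][:,2],[1,5,20,50]), k.sum())
f=k&(P[...,2]<.115);print('foot',P[f].mean(0),P[f].min(0),P[f].max(0))
E
python3 c.py 587 -138.3 107.5 179.6
```

```text
lowest pts of weight z [0.08987211 0.0929278  0.10478536 0.11133341] 482
foot [ 0.59535661 -0.14074682  0.10352598] [ 0.56929135 -0.16118391  0.08739577] [ 0.60896211 -0.11861512  0.11495815]
t35.7 grasp [ 586.7 -137.5  148.7] yaw 179.7 tilt [ 0.  -0.1] w 0.019 F [ 0.7 -0.1 -2.4] q [ 0.76  0.73 -1.    1.69  0.68  1.1   1.12]
-> [587.0, -138.3, 107.5, 179.6] lin [-0.0004, -0.0009, 0.0412] rot [-0.1, 0.0, 0.1] rows>=1.0
```

View pics/sc7.png

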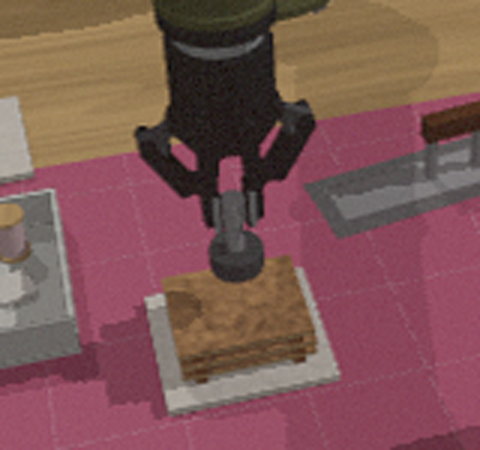

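The weight hangs upright over the pile with its foot underside at about 87 mm, as expected. Lower it gently and watch the force.

```bash
python3 -m handwheel '{"linear":[[0,-0.0008,0.01],[0,-0.0008,0.02],[0,-0.0008,0.029],[0,-0.0008,0.034],[0,-0.0008,0.037],[0,-0.0008,0.039],[0,-0.0008,0.0405],[0,-0.0008,0.041],[0,-0.0008,0.041]],"delta_rot":[[0,0,0],[0,0,0],[0,0,0],[0,0,0],[0,0,0],[0,0,0],[0,0,0],[0,0,0],[0,0,0]],"grip":[1,1,1,1,1,1,1,1,1]}'; python3 c.py 587 -138.3 107 179.6
```

```text
clock: 36.43
ee_pos: [0.5867, -0.138, 0.2631]
eef_rot: [0.002, 1.0, -0.001, 0.0]
ft_force: [-1.8, 0.8, 2.5]
gripper_width: 0.0187
t36.4 grasp [ 586.9 -138.2  108.4] yaw 179.7 tilt [ 0.1 -0.1] w 0.019 F [-1.8  0.8  2.5] q [ 0.74  0.78 -0.96  1.74  0.74  1.03  1.07]
-> [587.0, -138.3, 107.0, 179.6] lin [-0.0003, -0.0003, 0.0014] rot [-0.1, 0.1, 0.1] rows>=0.0
```

Contact: the force rose from −2.9 to +2.5 N. Release and go up.

```bash
python3 -m handwheel '{"linear":[[0,0,0],[0,0,0],[0,0,0],[0,0,0],[0,0,0],[0,0,0],[0,0,0],[0,0,0],[0,0,0]],"delta_rot":[[0,0,0],[0,0,0],[0,0,0],[0,0,0],[0,0,0],[0,0,0],[0,0,0],[0,0,0],[0,0,0]],"grip":[0.8,0.6,0.45,0.3,0.2,0.1,0.1,0.1,0.1]}' >/dev/null; python3 -m handwheel '{"linear":[[0,0,-0.01],[0,0,-0.03],[0,0,-0.06],[0,0,-0.1],[0,0,-0.13],[0,0,-0.14],[0,0,-0.14]],"delta_rot":[[0,0,0],[0,0,0],[0,0,0],[0,0,0],[0,0,0],[0,0,0],[0,0,0]],"grip":[0.1,0.1,0.1,0.1,0.1,0.1,0.1]}' >/dev/null
python3 c.py 470 -420 260 150
```

```text
t37.8 grasp [ 588.1 -137.3  252.2] yaw 179.7 tilt [ 0.4 -0.1] w 0.077 F [ 0.8 -0.2 -0.7] q [ 0.79  0.64 -1.06  1.56  0.58  1.28  1.21]
-> [470.0, -420.0, 260.0, 150.0] lin [0.1157, -0.2836, -0.0079] rot [-0.0, 0.4, 29.7] rows>=7.3
```

```bash
python3 -m handwheel '{"linear":[[0.01,-0.025,-0.005],[0.025,-0.06,-0.008],[0.04,-0.1,-0.008],[0.055,-0.135,-0.008],[0.07,-0.17,-0.008],[0.085,-0.205,-0.008],[0.1,-0.245,-0.008],[0.1157,-0.2836,-0.008],[0.1157,-0.2836,-0.008],[0.1157,-0.2836,-0.008]],"delta_rot":[[0,0,3],[0,0,6],[0,0,10],[0,0,14],[0,0,18],[0,0,22],[0,0,26],[0,0,29.7],[0,0,29.7],[0,0,29.7]],"grip":[0,0,0,0,0,0,0,0,0,0]}' >/dev/null; python3 -m handwheel '{"linear":[[0,0,0],[0,0,0],[0,0,0],[0,0,0]],"delta_rot":[[0,0,0],[0,0,0],[0,0,0],[0,0,0]],"grip":[0,0,0,0]}' >/dev/null
python3 - <<'E'
from m import *
T=snap('top');S=snap('scene')
hs=lambda s:cv2.cvtColor(s['pixels'],cv2.COLOR_RGB2HSV)
for n,s in(('top',T),('scene',S)):
    h=hs(s);P=depthpts(s)
    print(n,'pile',rect(s,mask(s,'cork'),np.array((.588,-.14)),.046,rad=.09))
    for lo,hi,nm in((.1,.125,'knob'),(.058,.075,'foot')):
        k=(np.hypot(P[...,0]-.588,P[...,1]+.14)<.04)&(P[...,2]>lo)&(P[...,2]<hi);print(nm,k.sum(),np.round(np.median(P[k],0),4) if k.any() else '')
    for nm,c in (('cone1',(.68,.31)),('cone2',(.73,.06))):
        k=(np.hypot(P[...,0]-c[0],P[...,1]-c[1])<.06)&(P[...,2]>.095); print(nm,np.round(P[k].mean(0),3) if k.any() else '')
    print('handle',rect(s,cv2.inRange(h,(0,60,20),(20,255,110)),np.array((.427,.107)),.074,rad=.08))
    print('pad',rect(s,cv2.bitwise_or(cv2.inRange(h,(0,0,60),(180,60,175)),cv2.inRange(h,(0,60,20),(20,255,110))),np.array((.434,.065)),0,rad=.13))
save(T,'top9.png',None,1)
im=np.vstack([cv2.resize(T['pixels'][90:300,120:500],None,fx=2,fy=2),cv2.resize(S['pixels'][140:240,180:380],None,fx=1,fy=1)[:, :, :].repeat(1,0)] if 0 else [cv2.resize(T['pixels'][90:330,120:500],(640,404))]+[cv2.resize(S['pixels'][150:290,140:390],(640,190*640//640))])
cv2.imwrite('pics/fin.png',im[:,:,::-1])
E
python3 c.py
```

```text
top pile (586.1, -137.7, -0.5, 91.3, 107.0)
knob 61 [ 0.5865 -0.1361  0.115 ]
foot 137 [ 0.5814 -0.1329  0.0652]
cone1 [0.691 0.343 0.101]
cone2 [0.763 0.076 0.101]
handle (426.1, 107.4, 8.0, 18.0, 67.6)
pad (434.2, 65.4, 8.4, 83.2, 198.5)
scene pile (601.6, -142.9, -0.3, 118.0, 107.9)
knob 90 [ 0.5924 -0.1412  0.1147]
foot 190 [ 0.5947 -0.1429  0.0665]
cone1 [0.698 0.338 0.101]
cone2 [0.769 0.07  0.102]
handle (440.6, 100.0, 6.1, 39.7, 77.0)
pad (405.9, 66.4, 8.8, 133.2, 211.6)
t39.0 grasp [ 469.  -422.7  258.1] yaw 149.8 tilt [ 0.2 -0.1] w 0.085 F [ 0.2 -0.1  0.3] q [ 1.22  0.64 -0.95  1.47  0.53  1.3   1.27]
```

```bash
python3 - <<'E'
from h import *
a=cv2.imread('pics/top0.png');b=cv2.imread('pics/top9.png')
d=cv2.absdiff(a,b).max(2)
for n,(x0,y0,x1,y1) in dict(shears=(385,125,475,160),cone1=(185,120,222,160),cone2=(282,100,315,138),bin=(415,188,480,256)).items(): print(n,(d[y0:y1,x0:x1]>40).mean().round(3))
a=cv2.imread('pics/scene0.png');b=np.load('last_scene.npz')['pixels'][:,:,::-1];d=cv2.absdiff(a,b).max(2)
for n,(x0,y0,x1,y1) in dict(shears=(155,280,272,332),cone1=(455,195,500,245),cone2=(370,240,410,293),bin=(155,195,228,258)).items(): print('sc',n,(d[y0:y1,x0:x1]>40).mean().round(3))
print(env.hand_in())
E
```

```text
shears 0.0
cone1 0.0
cone2 0.0
bin 0.079
sc shears 0.0
sc cone1 0.0
sc cone2 0.0
sc bin 0.052
the job is handed in; nothing more can be done
None
```

I piled all three boards on the far white plate using only the lifter, put the lifter back on its pad, and stood the weight on the middle of the pile. I handed in at about 39 s on the robot's clock.

My last checks, against the top camera's plate position of (588.2, −139.4) mm and −0.6°:
- **Pile:** the top board is at (586.1, −137.7) mm and −0.5°, about 3 mm from the plate's centre. The pile's top is at 46 mm, the right height for three boards.
- **Weight:** the knob is at (586.5, −136.1) mm and its top reads about 115 mm (116 expected), so it is upright and within 2 mm of the top board's middle.
- **Lifter:** its handle lies at 8.0°, against 8.4° for the pad, and within about 1 mm of where it started.
- **Cones, shears and bin:** before-and-after images of the cones and shears show no change. The bin area differs by 5–8%, which fits the weight and its shadow being gone. I did not check the other notions one by one.

Two checks fell short. The scene camera's pile, handle and pad outlines merged with neighbouring surfaces, so I disregarded them, and it reads positions 2–6 mm off the top camera. The last overview picture was refused because I had reached the 16-picture limit, so the final check rests on numbers alone.

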